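Empty the cold box of its sample rods

TASK

Empty the cold box after a test run: with its blower switched off first, draw every sample rod that is in it out of its guide tube and lay each one level in a V notch of its own on the drying rack, in the same notch of both rails and about centred on the rack. Only when all the rods lie in the rack, turn the blower's isolator back on to dry out the empty tubes. Leave the circuit board, the steel cup and the screwdriver where they are.

Things in the scene. Friction and masses are not known exactly. Their poses are not given: they have to be found in the camera images.
- cold_box: Fixed white insulated box, 270 wide (its x), 550 long (y), 180 high, on an orange foam board 30 high; blue blower motor on its lid at the rear (y 400 to 560, top 330 above the bench). Origin on the bench under the mouth of the middle guide tube; y runs along the tubes into the box, so rods come out towards -y; z up. Front face of the box at y = 20. Sizes in mm.
- mouth0 (a point): Centre of the mouth of the near guide tube (box x = -70); axes as the box. Three level steel tubes, 22 bore, 29 outside, 530 deep, lie side by side 70 apart, axes 130 above the bench, open at the front, all ending in the plane y = 0 of the box. Two or three of them hold a rod. Sizes in mm.
- mouth1 (a point): Centre of the mouth of the middle guide tube (box x = 0); axes as the box. Sizes in mm.
- mouth2 (a point): Centre of the mouth of the far guide tube (box x = +70); axes as the box. Sizes in mm.
- isolator (a joint): Blower isolator: black bar handle, vertical axis, on a grey enclosure (85 x 85 x 45) on the front of the box's lid. 1.571 = on, 0 = off; clockwise from above turns it on, counter-clockwise off. An over-centre spring holds it at each end: it resists with up to 0.2 N m on the first half of the turn, not at all half way (0.785), and beyond that drives the handle, if let go, to the other end. Sizes in mm.
- isolator_grip (a point): Middle of the bar handle, on its axis. The bar is 70 long, 14 thick, 30 high (15 above and below this point), over a round plate 52 wide, 7 thick. The point turns with the handle: x along the bar to the end with the white pointer line, z up. Sizes in mm.
- rack: Drying rack, loose, 1.3 kg: white tray 300 (its x) by 340 (y), rim 22 high, with two sawtooth steel rails along x at y = -130 and +130, 14 thick; the space between the rails is free. Each rail has 90-degree V notches at x = -70, 0, 70: bottoms 44, ridges 79 above the bench. A rod in a notch pair lies along y, its axis 54 above the bench. Origin under the tray's centre, z up. Sizes in mm.
- rack_notch (a point): Middle of the rack's middle notch pair, at the height of a lying rod's axis (54 above the rack's origin); axes as the rack. The other two notch pairs are 70 to either side along x. Sizes in mm.
- rod1: Round steel sample rod (None if absent), at the start in the near tube: 14 diameter, 600 long along its y, 0.18 to 0.35 kg; origin on its axis at mid-length, within 5 of the balance point. White square foam stopper 30 x 30 from y = -230 to -210, too big for the tube, 0 to 25 off its mouth at the start; beyond it a free stub to y = -300. Copper-coloured holder at +y. Slides freely. Sizes in mm.
- rod2: Round steel sample rod (None if absent), at the start in the middle tube: 14 diameter, 600 long along its y, 0.18 to 0.35 kg; origin on its axis at mid-length, within 5 of the balance point. White square foam stopper 30 x 30 from y = -230 to -210, too big for the tube, 0 to 25 off its mouth at the start; beyond it a free stub to y = -300. Copper-coloured holder at +y. Slides freely. Sizes in mm.
- rod3: Round steel sample rod (None if absent), at the start in the far tube: 14 diameter, 600 long along its y, 0.18 to 0.35 kg; origin on its axis at mid-length, within 5 of the balance point. White square foam stopper 30 x 30 from y = -230 to -210, too big for the tube, 0 to 25 off its mouth at the start; beyond it a free stub to y = -300. Copper-coloured holder at +y. Slides freely. Sizes in mm.
- board: Bystander: green circuit board with blue connectors on a white foam pad, 80 x 100 x 38 mm; origin under its centre. Leave alone.
- flask: Bystander: open steel cup, 84 mm wide and 130 mm high; origin under its centre. Leave alone.
- screwdriver: Bystander: screwdriver lying on the bench; origin near its middle. Leave alone.

How it is judged:
By the outcome, as a careful person would: the job done as asked, in the order asked, and still so for the second after the job is handed in, with the robot touching nothing.
Of rod1, rod2, rod3 only 2 to 3 are there at a start; the rules pass over those that are not, and their reading is None.
At some moment in a run one of rack may be knocked a few centimetres aside while the robot is not near it.
Once in a run the grip may slacken for a moment while it holds something.
It also fails if it takes over 210 s, if anything falls off the work surface, if the arm or the gripper's body presses on something with over 40 N, if the wrist force passes 120 N, or if a joint passes its speed limit or range.

ROBOT

A 6-joint arm with a two-finger parallel gripper is mounted at the origin on the work surface. World frame = base frame: x ahead of the robot, y to its left, z up, the work surface at z = 0. Lengths are in m, angles in rad, forces in N, time in s.
With the tool pointing down it reaches from about 0.35 to 0.925 m from the base axis. Payload 6.4 kg.
Tool frame: the origin (TCP) lies midway between the tips of the shut fingers; the grasp point (between the pads) lies 19 mm behind it; z points along the fingers, y is the direction in which the jaws open and shut (so a half turn about z gives the same grasp; the last joint's range is limited). The gripper opens to 94 mm and grips with 3 to 60 N. Pads are 16 mm wide; open, the fingers measure 119 mm over their backs; the gripper's body (75 mm by 177 mm) begins 78 mm behind the grasp point.
Start: joints at [0.943, 0.245, 1.558, -0, 1.339, -0.174], TCP at [0.285, 0.584, 0.205] pointing down, gripper open.
Joint ranges: [-3.13, 3.13], [-1.02, 2.26], [0.13, 2.54], [-0.95, 4.09], [0.21, 2.88], [-2.74, 2.74]. Speed limits (rad/s): [2.57, 2.57, 3.14, 3.14, 3.14, 3.14].

INTERFACE

Orientations are given as a unit quaternion [w, x, y, z].
In Python, from cell import observe, imaging, hand_in gives the robot as it stands.
- The arm moves only by the tool jog_arm, never from a script. Its argument "moves" is a list of rows, each an object of numbers: "wx", "wy", "wz": the turn, a rotation vector about the tool's x, y, z in units of 5 degrees (1.0 is 5 degrees); "x", "y", "z": the shift along the tool's x, y, z in units of 40 mm (1.0 is 40 mm); "gripper": the closure in counts, from 0 (fully open) to 255 (shut). In form: [{"wx": .., "wy": .., "wz": .., "x": .., "y": .., "z": .., "gripper": ..}, ...]. A call has 1 to 12 rows; each row is the pose to reach, as a shift and turn from the pose commanded when the call began, along the tool's axes at that moment; what a row does not reach only later rows make up. A row lasts 1/10 s, in which the tool goes at most 50 mm and 8.59 degrees, less where a joint would pass 70% of its speed; a pose out of reach is approached as far as the arm can. A call with a gripper value outside its range is refused whole. The fingers move at their own pace and stop on an object; "squeeze" is the grip in N (left out, the last holds). Time passes only in rows, so rows that repeat a pose let the fingers close. It gives the time, the measured TCP pose, the force and the opening at its end, in the units of the state.
- observe(): the state, without advancing time (a new reading comes with each control period).
- imaging.grab_frame(name): name is "scene" or "top" or "wrist"; returns a dict with "color" (420x560x3 uint8, red, green, blue), "fx", "fy", "cx", "cy" (pixels), "k1" (the pictures are not rectified: a ray, as slopes to the right and down, at radius r is drawn at 1 + k1 r^2 times it, then the intrinsics apply), "position" and "rotation" of the camera in the world. Camera axes: x right, y down, z forward; pixel columns grow to the right and rows downward; lengths in m; the calibration is good to about 2 mm. A picture is of the moment at which its call begins. There is no depth.
- hand_in(): hands the job in, once; it reports no verdict.
The state is a dict: "time": time; "joints": joint angles; "qd": joint speeds; "tau": joint torques, N m; "tool_pos": TCP position; "orientation": TCP orientation; "contact_force": force on the tool from outside, world axes, zero at the start; "torque": the same for the moment, N m; "width": opening from 0.0 (shut) to 1.0 (fully open).
Only numpy, scipy, OpenCV 4.12 (cv2) and the standard library are available. Lean on these libraries where they do the work, as an engineer would, in place of code of your own. Each camera call takes 0.05 s, during which the arm holds its last target. There are 200 camera calls.

## Working session

There is one attempt and no reset: what is moved stays moved. The work goes in short steps, Python scripts to look and compute and a tool call to move; the robot and the scene stay as the last step left them, time stands still between calls to the robot, and variables do not carry over. Pictures are saved under pics/ and viewed, about 12 in all and at most 16, crops included, and the job is handed in when it is done.

Besides the shell and the picture viewer there is one more tool, called after "Request:" as name(argument=value, ...), one argument or row to a line, values as JSON. jog_arm: Moves the arm, as the interface text tells. Its arguments: {"type":"object","properties":{"moves":{"type":"array"},"squeeze":{"type":"number"}},"required":["moves"]}

```bash
ls; mkdir -p pics; cat > h.py <<'E'
import numpy as np, cv2, json
from cell import observe, imaging, hand_in
from scipy.spatial.transform import Rotation as R
def grab(n,save=None):
    f=imaging.grab_frame(n)
    if save: cv2.imwrite('pics/%s.png'%save,f['color'][:,:,::-1])
    return f
def Rm(f):
    r=np.array(f['rotation'],float)
    return r if r.shape==(3,3) else R.from_quat(np.roll(r.ravel(),-1)).as_matrix()
def ray(f,u,v):
    d=np.array([(u-f['cx'])/f['fx'],(v-f['cy'])/f['fy']]); s=d.copy()
    for _ in range(20): s=d/(1+f['k1']*(s@s))
    return np.array(f['position']),Rm(f)@np.array([s[0],s[1],1])
def atz(f,u,v,z):
    o,d=ray(f,u,v); return o+d*(z-o[2])/d[2]
def proj(f,p):
    c=Rm(f).T@(np.array(p)-f['position']); s=c[:2]/c[2]; s=s*(1+f['k1']*(s@s))
    return np.array([f['fx']*s[0]+f['cx'],f['fy']*s[1]+f['cy']])
def tri(L):
    A=np.zeros((3,3));b=np.zeros(3)
    for f,u,v in L:
        o,d=ray(f,u,v);d/=np.linalg.norm(d);M=np.eye(3)-np.outer(d,d);A+=M;b+=M@o
    return np.linalg.solve(A,b)
def quat(o=None):
    q=(o or observe())['orientation'];return R.from_quat(np.roll(q,-1))
def rows(target,Rt=None):
    """shift in 40mm units and turn in 5deg units from current pose to target"""
    o=observe();Q=quat(o)
    s=Q.as_matrix().T@(np.array(target)-o['tool_pos'])/0.04
    w=np.zeros(3) if Rt is None else (Q.inv()*Rt).as_rotvec(degrees=True)/5
    return np.round(s,3),np.round(w,3)
E
python3 - <<'E'
from h import *
for n in ('scene','top','wrist'):
    f=grab(n,n+'0'); print(n,{k:np.round(v,4).tolist() for k,v in f.items() if k!='color'})
print(observe())
E
```

```text
pics
scene {'fx': 418.4557, 'fy': 418.4557, 'cx': 278.4299, 'cy': 211.108, 'k1': -0.0695, 'position': [1.2813, 0.5422, 0.73], 'rotation': [-0.2122, 0.3947, 0.7888, -0.4207]}
top {'fx': 531.2439, 'fy': 531.2439, 'cx': 278.2553, 'cy': 211.6241, 'k1': 0.008, 'position': [0.4223, 0.0394, 1.3499], 'rotation': [-0.0448, 0.7153, -0.6955, 0.0521]}
wrist {'fx': 329.0306, 'fy': 329.0306, 'cx': 284.3323, 'cy': 212.9726, 'k1': 0.0207, 'position': [0.2093, 0.6211, 0.3836], 'rotation': [0.1236, 0.839, 0.5245, 0.0763]}
{'time': 0.15, 'joints': array([ 9.42882455e-01,  2.45677939e-01,  1.55874227e+00, -5.23057198e-06,
        1.33871055e+00, -1.74094228e-01]), 'qd': array([-0.00058446, -0.00111008, -0.00412366,  0.00056932, -0.00093306,
        0.00199973]), 'tau': array([ 3.98080620e-04, -4.16262102e+01, -3.14983821e+01,  6.85510878e-02,
        3.15669668e-02, -6.56092857e-05]), 'tool_pos': array([0.2846716 , 0.58382136, 0.20457851]), 'orientation': array([-2.97851143e-04,  2.24966983e-01,  9.74366084e-01, -7.09035954e-04]), 'contact_force': array([-0.48088257, -0.77908965, -0.23098117]), 'torque': array([0.06011001, 0.02277465, 0.02409595]), 'width': 0.9993671931969967}
```

View pics/top0.png

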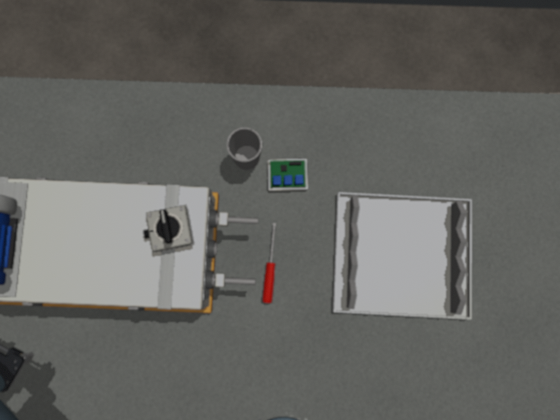

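View pics/scene0.png

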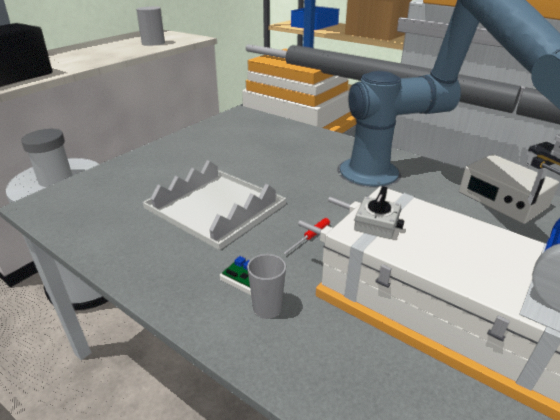

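```bash
python3 - <<'E'
from h import *
t=cv2.imread('pics/top0.png'); s=cv2.imread('pics/scene0.png')
f=grab('top');g=grab('scene')
print('far stub end',atz(f,257,221,.13),'stop',atz(f,222,219,.13))
print('near stub end',atz(f,255,282,.13),'stop',atz(f,220,281.5,.13))
print('iso',atz(f,168,228,.277),tri([(f,168,228),(g,380,207)]))
print('rack',[np.round(atz(f,u,v,.022),3).tolist() for u,v in((338,193),(473,199),(470,319),(333,312))])
print('lid corners',[np.round(atz(f,u,v,.21),3).tolist() for u,v in((211,187),(205,308))])
print('cup',atz(f,244,145,.13),'board',atz(f,288,175,.038),'sd',atz(f,273,225,0),atz(f,268,302,.01))
a=cv2.resize(t[195:320,130:290],None,fx=5,fy=5,interpolation=cv2.INTER_CUBIC)[:600,:800]
cv2.imwrite('pics/c1.png',a)
b=cv2.resize(s[170:270,290:420],None,fx=3,fy=3,interpolation=3)
c=cv2.resize(s[150:250,140:290],None,fx=2.7,fy=3,interpolation=3)[:, :410]
cv2.imwrite('pics/c2.png',np.hstack([b,c]))
E
```

```text
far stub end [0.56767387 0.07763668 0.13      ] stop [0.57000431 0.15859004 0.13      ]
near stub end [0.42786423 0.07760243 0.13      ] stop [0.42682938 0.15713986 0.13      ]
iso [0.53072983 0.25257515 0.277     ] [0.53500885 0.26308225 0.22973134]
rack [[0.658, -0.122, 0.022], [0.653, -0.466, 0.022], [0.353, -0.451, 0.022], [0.36, -0.113, 0.022]]
lid corners [[0.63, 0.178, 0.21], [0.37, 0.179, 0.21]]
cup [0.74707553 0.11414589 0.13      ] board [0.69743341 0.00635551 0.038     ] sd [0.57404568 0.0405082  0.        ] [0.38002612 0.04741327 0.01      ]
```

View pics/c1.png

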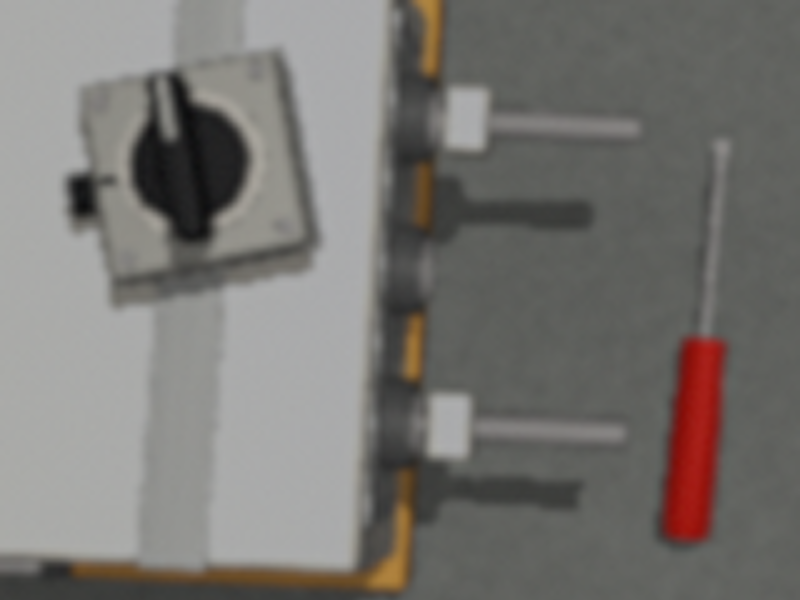

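View pics/c2.png

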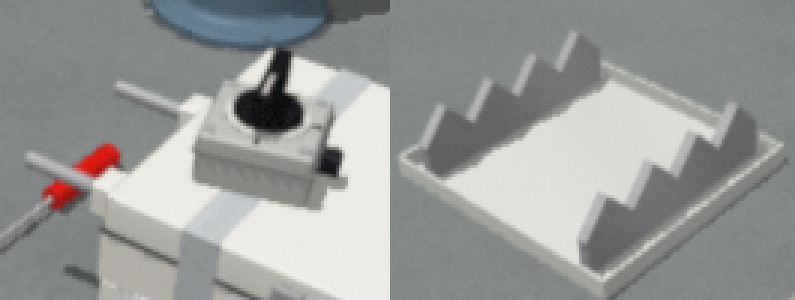

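```bash
cat >> h.py <<'E'
def down(yaw):
    c,s=np.cos(np.radians(yaw)),np.sin(np.radians(yaw))
    return R.from_matrix(np.array([[-s,c,0],[c,s,0],[0,0,-1]]))
E
python3 - <<'E'
from h import *
f=grab('top')
for u,v in((162,210),(169.4,242.6),(165.8,226.4)): print(atz(f,u,v,.29))
print('midtube',atz(f,216.6,248,.13))
print(rows([.285,.584,.42]),rows([.535,.26,.40],down(-77.2)))
print(rows([.4,.4,.40],down(0)))
E
```

```text
[0.56537896 0.26402293 0.29      ]
[0.50029011 0.24558491 0.29      ]
[0.53250528 0.25455717 0.29      ]
midtube [0.50270388 0.16815046 0.13      ]
(array([-4.000e-03, -3.000e-03, -5.373e+00]), array([0., 0., 0.])) (array([-9.172, -4.543, -4.872]), array([-5.000e-03,  9.000e-03,  2.824e+01]))
(array([-4.605, -2.877, -4.872]), array([-8.00e-03,  3.00e-03,  1.28e+01]))
```

Request:
jog_arm(
  moves=[
    {"z": -1.2},
    {"z": -2.4},
    {"z": -3.6},
    {"z": -4.9},
    {"x": -1,"y": -0.5,"z": -4.9,"wz": 1.7},
    {"x": -2,"y": -1,"z": -4.9,"wz": 3.4},
    {"x": -3,"y": -1.5,"z": -4.9,"wz": 5.1},
    {"x": -4,"y": -2,"z": -4.9,"wz": 6.8},
    {"x": -5,"y": -2.5,"z": -4.9,"wz": 8.5},
    {"x": -6,"y": -3,"z": -4.9,"wz": 10.2},
    {"x": -7,"y": -3.5,"z": -4.9,"wz": 11.9},
    {"x": -8,"y": -4,"z": -4.9,"wz": 13.6},
  ],
)

```text
invalid input at $.moves[0]: expected keys wx, wy, wz, x, y, z, gripper
```

Request:
jog_arm(
  moves=[
    {"wz": 1.7},
    {"wz": 3.4},
    {"wz": 5.1},
    {"wz": 6.8},
    {"wz": 8.5},
    {"wz": 10.2},
    {"wz": 11.9},
    {"wz": 13.6},
    {"wz": 14.6},
    {"wz": 14.6},
  ],
)

```text
invalid input at $.moves[0]: expected keys wx, wy, wz, x, y, z, gripper
```

```bash
python3 - <<'E'
from h import *
o=observe();print(o['time'],o['tool_pos'],o['joints'],quat().as_matrix())
f=grab('wrist','w1');print(f['position'],proj(f,[.5328,.2548,.29]),proj(f,o['tool_pos']))
E
```

```text
0.3 [0.28480968 0.58405794 0.2050618 ] [ 9.42915305e-01  2.45360824e-01  1.55822089e+00  1.75800090e-05
  1.33868782e+00 -1.74141858e-01] [[-8.98812601e-01  4.38332908e-01 -4.11465909e-04]
 [ 4.38333081e-01  8.98812450e-01 -5.37731218e-04]
 [ 1.34125393e-04 -6.63678714e-04 -9.99999771e-01]]
[0.20938645 0.62119123 0.38422645] [-19.88398347 870.02145557] [283.95255661 261.73599684]
```

View pics/w1.png

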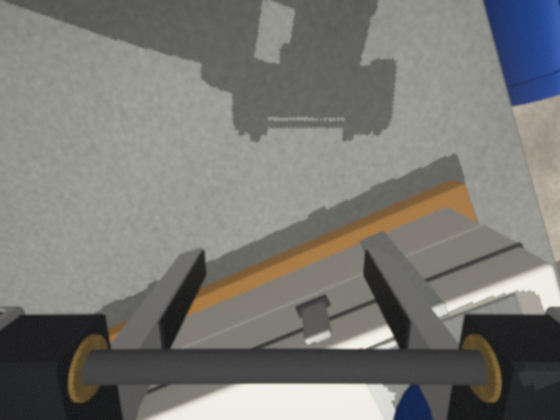

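Request:
jog_arm(
  moves=[
    {"wx": 0,"wy": 0,"wz": 0,"x": 0,"y": 0,"z": -1.2,"gripper": 0},
    {"wx": 0,"wy": 0,"wz": 0,"x": 0,"y": 0,"z": -2.4,"gripper": 0},
    {"wx": 0,"wy": 0,"wz": 0,"x": 0,"y": 0,"z": -3.6,"gripper": 0},
    {"wx": 0,"wy": 0,"wz": 0,"x": 0,"y": 0,"z": -4.9,"gripper": 0},
    {"wx": 0,"wy": 0,"wz": 1.7,"x": -1,"y": -0.5,"z": -4.9,"gripper": 0},
    {"wx": 0,"wy": 0,"wz": 3.4,"x": -2,"y": -1,"z": -4.9,"gripper": 0},
    {"wx": 0,"wy": 0,"wz": 5.1,"x": -3,"y": -1.5,"z": -4.9,"gripper": 0},
    {"wx": 0,"wy": 0,"wz": 6.8,"x": -4,"y": -2,"z": -4.9,"gripper": 0},
    {"wx": 0,"wy": 0,"wz": 8.5,"x": -5,"y": -2.5,"z": -4.9,"gripper": 0},
    {"wx": 0,"wy": 0,"wz": 10.2,"x": -6,"y": -3,"z": -4.9,"gripper": 0},
    {"wx": 0,"wy": 0,"wz": 11.9,"x": -7,"y": -3.5,"z": -4.9,"gripper": 0},
    {"wx": 0,"wy": 0,"wz": 13.6,"x": -8,"y": -4,"z": -4.9,"gripper": 0},
  ],
)

```text
time: 1.55
tool_pos: [0.5032, 0.2985, 0.4016]
orientation: [0.0, 0.733, 0.68, 0.0]
contact_force: [0.3, -0.8, 1.0]
width: 0.998
```

Request:
jog_arm(
  moves=[
    {"wx": 0,"wy": 0,"wz": 1.7,"x": 0,"y": 0,"z": 0,"gripper": 0},
    {"wx": 0,"wy": 0,"wz": 3.4,"x": 0,"y": 0,"z": 0,"gripper": 0},
    {"wx": 0,"wy": 0,"wz": 5.1,"x": 0,"y": 0,"z": 0,"gripper": 0},
    {"wx": 0,"wy": 0,"wz": 6.8,"x": 0,"y": 0,"z": 0,"gripper": 0},
    {"wx": 0,"wy": 0,"wz": 8.5,"x": 0,"y": 0,"z": 0,"gripper": 0},
    {"wx": 0,"wy": 0,"wz": 10.2,"x": 0,"y": 0,"z": 0,"gripper": 0},
    {"wx": 0,"wy": 0,"wz": 11.9,"x": 0,"y": 0,"z": 0,"gripper": 0},
    {"wx": 0,"wy": 0,"wz": 13.6,"x": 0,"y": 0,"z": 0,"gripper": 0},
    {"wx": 0,"wy": 0,"wz": 14.6,"x": 0,"y": 0,"z": 0,"gripper": 0},
    {"wx": 0,"wy": 0,"wz": 14.6,"x": 0,"y": 0,"z": 0,"gripper": 0},
  ],
)

```text
time: 2.55
tool_pos: [0.5024, 0.3001, 0.4015]
orientation: [0.0, 0.994, 0.113, -0.0]
contact_force: [-0.6, -1.0, -0.9]
width: 0.998
```

```bash
python3 - <<'E'
from h import *
o=observe();print(o['time'],o['tool_pos'],o['joints'],quat().as_matrix())
f=grab('wrist','w2');print(f['position'],proj(f,[.5328,.2548,.29]),proj(f,o['tool_pos']))
E
```

```text
2.55 [0.50238892 0.30008931 0.40145098] [ 3.44833146e-01  4.16247127e-03  1.47139568e+00 -1.35069991e-05
  1.66606553e+00  1.68858546e+00] [[ 9.74336327e-01  2.25097136e-01 -2.46595222e-05]
 [ 2.25097136e-01 -9.74336327e-01 -2.31440951e-05]
 [-2.92363378e-05  1.69993448e-05 -9.99999999e-01]]
[0.5850619  0.31914552 0.58056017] [340.93765599 189.34376641] [284.383293   262.47628137]
```

View pics/w2.png

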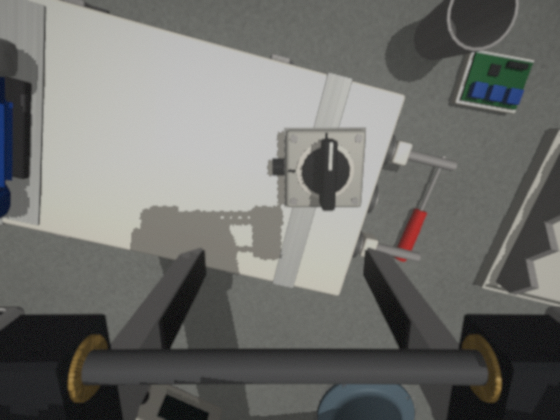

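```bash
python3 - <<'E'
from h import *
f=grab('wrist')
im=f['color'].astype(int).sum(2)[130:215,295:360]
for z in(.292,):
  a=atz(f,331,140,z);b=atz(f,327,208,z);print(a,b,(a+b)/2,np.linalg.norm(a-b),np.degrees(np.arctan2(*(a-b)[1::-1])))
for c in((287,129),(365,128),(361,206),(285,207)): print('encl',atz(f,*c,.255))
for c in((455,165),(419,257)): print('stubend',atz(f,*c,.13))
for c in((402,152),(369,246)): print('stopper top centre',atz(f,*c,.145))
# bar mask
m=(im<190).astype(np.uint8)
print('\n'.join(''.join('#' if x else '.' for x in r[::1]) for r in m[::3]))
c=np.array([.5328,.2548]);print(rows([.5328,.2548,.34],down(-75)))
E
```

```text
[0.57291801 0.27553906 0.292     ] [0.51362549 0.26287448 0.292     ] [0.54327175 0.26920677 0.292     ] 0.06062997506569313 12.056901314065263
encl [0.57175844 0.31374874 0.255     ]
encl [0.58949346 0.24129081 0.255     ]
encl [0.51443483 0.22227485 0.255     ]
encl [0.49570471 0.29794987 0.255     ]
stubend [0.57179595 0.0777824  0.13      ]
stubend [0.43145494 0.07851022 0.13      ]
stopper top centre [0.57278553 0.1589869  0.145     ]
stopper top centre [0.43649887 0.16117501 0.145     ]
.................................................................
.................................................................
.................................................................
...............................##................................
...........................######................................
...........................######................................
..........................#######.......#........................
....................############........##.......................
.................###############........#####....................
........
[... 675 characters left out ...]
#######################...................
.................########################........................
.......................################..........................
.........................##############..........................
.........................##############..........................
.........................##############..........................
...........................############..........................
.............................#########...........................
.................................................................
.................................................................
(array([0.484, 1.276, 1.536]), array([ 0.   ,  0.   , -0.378]))
```

```bash
python3 - <<'E'
from h import *
w=grab('wrist');t=grab('top')
p=tri([(w,329,174),(t,165.8,226.4)]);print('bar tri',p)
for z in(.25,.262):
  for f,A,B in((w,(331.5,139),(327,209)),(t,(162,210),(169.4,242.6))):
    a=atz(f,*A,z);b=atz(f,*B,z);print(z,(a+b)/2,np.linalg.norm(a-b),np.degrees(np.arctan2(*(a-b)[1::-1])))
E_=[(287,129),(365,128),(361,206),(285,207)]
E=np.array([atz(w,*c,.225) for c in E_]);print('encl',E.mean(0),np.linalg.norm(E[0]-E[1]),np.degrees(np.arctan2(*(E[1]-E[0])[1::-1])),np.degrees(np.arctan2(*(E[2]-E[1])[1::-1])))
print('lid',atz(w,404,95,.18),atz(w,340,294,.18),atz(t,211,187,.18),atz(t,205,308,.18))
E
```

```text
bar tri [0.53743831 0.26241799 0.24906363]
0.25 [0.53719659 0.26167111 0.25      ] 0.07150857063019579 11.762744939182257
0.25 [0.53700476 0.26293198 0.25      ] 0.07020298011424052 15.816080452447654
0.262 [0.53893326 0.26376297 0.262     ] 0.06891274138236402 11.762744939182284
0.262 [0.53575369 0.26049356 0.262     ] 0.0694370781111121 15.816080452447617
encl [0.53897085 0.26417236 0.225     ] 0.08147186451154788 -76.24322029452449 -165.78020369925673
lid [0.63531905 0.19093982 0.18      ] [0.37159235 0.19141651 0.18      ] [0.63520813 0.18123384 0.18      ] [0.36895944 0.18230724 0.18      ]
```

```bash
python3 - <<'E'
from h import *
print(rows([.538,.2625,.243],down(-76)))
E
```

```text
(array([0.654, 1.118, 3.961]), array([-0.   ,  0.   , -0.186]))
```

Request:
jog_arm(
  moves=[
    {"wx": 0,"wy": 0,"wz": -0.2,"x": 0.65,"y": 1.12,"z": 0,"gripper": 100},
    {"wx": 0,"wy": 0,"wz": -0.2,"x": 0.65,"y": 1.12,"z": 1.0,"gripper": 100},
    {"wx": 0,"wy": 0,"wz": -0.2,"x": 0.65,"y": 1.12,"z": 2,"gripper": 100},
    {"wx": 0,"wy": 0,"wz": -0.2,"x": 0.65,"y": 1.12,"z": 3,"gripper": 100},
    {"wx": 0,"wy": 0,"wz": -0.2,"x": 0.65,"y": 1.12,"z": 3.6,"gripper": 100},
    {"wx": 0,"wy": 0,"wz": -0.2,"x": 0.65,"y": 1.12,"z": 3.96,"gripper": 100},
    {"wx": 0,"wy": 0,"wz": -0.2,"x": 0.65,"y": 1.12,"z": 3.96,"gripper": 100},
    {"wx": 0,"wy": 0,"wz": -0.2,"x": 0.65,"y": 1.12,"z": 3.96,"gripper": 255},
    {"wx": 0,"wy": 0,"wz": -0.2,"x": 0.65,"y": 1.12,"z": 3.96,"gripper": 255},
    {"wx": 0,"wy": 0,"wz": -0.2,"x": 0.65,"y": 1.12,"z": 3.96,"gripper": 255},
    {"wx": 0,"wy": 0,"wz": -0.2,"x": 0.65,"y": 1.12,"z": 3.96,"gripper": 255},
  ],
  squeeze=20,
)

```text
time: 3.85
tool_pos: [0.5383, 0.2625, 0.2442]
orientation: [-0.0, 0.993, 0.122, 0.001]
contact_force: [-0.5, 0.4, -0.4]
width: 0.305
```

Request:
jog_arm(
  moves=[
    {"wx": 0,"wy": 0,"wz": 0,"x": 0,"y": 0,"z": 0,"gripper": 255},
    {"wx": 0,"wy": 0,"wz": 0,"x": 0,"y": 0,"z": 0,"gripper": 255},
    {"wx": 0,"wy": 0,"wz": 0,"x": 0,"y": 0,"z": 0,"gripper": 255},
  ],
  squeeze=30,
)

```text
time: 4.15
tool_pos: [0.5377, 0.2632, 0.2434]
orientation: [-0.001, 0.993, 0.122, 0.0]
contact_force: [-1.3, 3.6, 1.3]
width: 0.145
```

Request:
jog_arm(
  moves=[
    {"wx": 0,"wy": 0,"wz": -1.5,"x": 0,"y": 0,"z": 0,"gripper": 255},
    {"wx": 0,"wy": 0,"wz": -3,"x": 0,"y": 0,"z": 0,"gripper": 255},
    {"wx": 0,"wy": 0,"wz": -4.5,"x": 0,"y": 0,"z": 0,"gripper": 255},
    {"wx": 0,"wy": 0,"wz": -6,"x": 0,"y": 0,"z": 0,"gripper": 255},
    {"wx": 0,"wy": 0,"wz": -7.5,"x": 0,"y": 0,"z": 0,"gripper": 255},
    {"wx": 0,"wy": 0,"wz": -9,"x": 0,"y": 0,"z": 0,"gripper": 255},
  ],
  squeeze=40,
)

```text
time: 4.75
tool_pos: [0.5376, 0.2634, 0.2434]
orientation: [-0.001, 0.869, 0.495, 0.0]
contact_force: [-0.1, 5.0, 1.2]
width: 0.146
```

Request:
jog_arm(
  moves=[
    {"wx": 0,"wy": 0,"wz": -1.5,"x": 0,"y": 0,"z": 0,"gripper": 255},
    {"wx": 0,"wy": 0,"wz": -3,"x": 0,"y": 0,"z": 0,"gripper": 255},
    {"wx": 0,"wy": 0,"wz": -4.5,"x": 0,"y": 0,"z": 0,"gripper": 255},
    {"wx": 0,"wy": 0,"wz": -6,"x": 0,"y": 0,"z": 0,"gripper": 255},
    {"wx": 0,"wy": 0,"wz": -7.5,"x": 0,"y": 0,"z": 0,"gripper": 255},
    {"wx": 0,"wy": 0,"wz": -9,"x": 0,"y": 0,"z": 0,"gripper": 255},
  ],
)

```text
time: 5.35
tool_pos: [0.5374, 0.2635, 0.2434]
orientation: [-0.001, 0.613, 0.79, 0.001]
contact_force: [-1.9, 3.8, 2.0]
width: 0.147
```

```bash
python3 - <<'E'
from h import *
o=observe();print(o);f=grab('wrist','w3')
E
```

```text
{'time': 5.35, 'joints': array([0.26543432, 0.09598919, 1.65655104, 0.00239453, 1.38919083,
       0.0146807 ]), 'qd': array([-1.88842579e-03, -1.03324542e-03,  1.06261500e-03, -5.45379521e-04,
        1.47065096e-03, -1.27910351e+00]), 'tau': array([ -2.66895846, -34.95386839, -31.43307924,  -1.21555902,
        -0.24261427,   0.87167004]), 'tool_pos': array([0.53737042, 0.26345354, 0.2434158 ]), 'orientation': array([-9.82369385e-04,  6.13304169e-01,  7.89845937e-01,  6.52983676e-04]), 'contact_force': array([-1.85575842,  3.83991485,  2.00773451]), 'torque': array([ 0.72374728,  0.40002035, -0.36804406]), 'width': 0.14707062575724744}
```

Request:
jog_arm(
  moves=[
    {"wx": 0,"wy": 0,"wz": 0,"x": 0,"y": 0,"z": 0,"gripper": 255},
    {"wx": 0,"wy": 0,"wz": 0,"x": 0,"y": 0,"z": 0,"gripper": 120},
    {"wx": 0,"wy": 0,"wz": 0,"x": 0,"y": 0,"z": 0,"gripper": 120},
    {"wx": 0,"wy": 0,"wz": 0,"x": 0,"y": 0,"z": 0,"gripper": 120},
    {"wx": 0,"wy": 0,"wz": 0,"x": 0,"y": 0,"z": 0,"gripper": 120},
    {"wx": 0,"wy": 0,"wz": 0,"x": 0,"y": 0,"z": -1,"gripper": 120},
    {"wx": 0,"wy": 0,"wz": 0,"x": 0,"y": 0,"z": -2,"gripper": 120},
    {"wx": 0,"wy": 0,"wz": 0,"x": 0,"y": 0,"z": -2.5,"gripper": 120},
  ],
)

```text
time: 6.2
tool_pos: [0.5389, 0.2624, 0.3472]
orientation: [0.002, 0.616, 0.788, 0.002]
contact_force: [-0.3, -0.6, 0.1]
width: 0.533
```

```bash
python3 - <<'E'
from h import *
print(rows([.50,.10,.34],down(0)))
E
```

```text
(array([-3.705, -1.925,  0.172]), array([ 0.061, -0.005,  2.793]))
```

Request:
jog_arm(
  moves=[
    {"wx": 0,"wy": 0,"wz": 0.8,"x": -1,"y": -0.5,"z": 0,"gripper": 120},
    {"wx": 0,"wy": 0,"wz": 1.6,"x": -2,"y": -1,"z": 0,"gripper": 120},
    {"wx": 0,"wy": 0,"wz": 2.4,"x": -3,"y": -1.5,"z": 0,"gripper": 120},
    {"wx": 0,"wy": 0,"wz": 2.8,"x": -3.7,"y": -1.9,"z": 0,"gripper": 120},
    {"wx": 0,"wy": 0,"wz": 2.8,"x": -3.7,"y": -1.9,"z": 0,"gripper": 120},
    {"wx": 0,"wy": 0,"wz": 2.8,"x": -3.7,"y": -1.9,"z": 0,"gripper": 120},
  ],
)

```text
time: 6.8
tool_pos: [0.5, 0.0999, 0.3433]
orientation: [0.0, 0.708, 0.707, 0.0]
contact_force: [-0.2, 0.1, -0.2]
width: 0.527
```

```bash
python3 - <<'E'
from h import *
o=observe();print(o['tool_pos'],o['joints']);f=grab('wrist','w4');t=grab('top','top4')
a=cv2.imread('pics/w4.png');b=cv2.imread('pics/top4.png')[170:330,100:260]
cv2.imwrite('pics/m4.png',np.hstack([a,np.vstack([cv2.resize(b,(240,240),interpolation=3),np.zeros((180,240,3),np.uint8)])]))
E
```

```text
[0.49995891 0.09994563 0.34325018] [-2.54813305e-02 -1.72308600e-01  1.73888354e+00  1.83647499e-04
  1.57446961e+00 -2.41171603e-02]
```

View pics/m4.png

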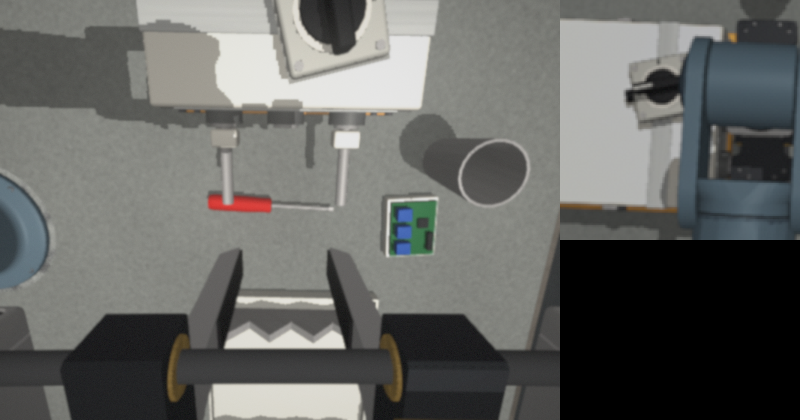

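```bash
python3 - <<'E'
from h import *
f=grab('wrist')
for n,c in dict(nearEnd=(228,203),nearBase=(226,152),farEnd=(341,205),farBase=(345,150),midmouth=(284,124)).items(): print(n,atz(f,*c,.137))
for n,c in dict(nS=(225,147),nT=(225,129),fS=(346.5,147),fT=(347,132)).items(): print(n,atz(f,*c,.145))
for n,c in dict(nm=(224,126),fm=(346.5,127),mm=(284,123)).items(): print(n,atz(f,*c,.1445))
print(rows([.430,.1,.34],down(0)))
E
```

```text
nearEnd [0.43203846 0.08215917 0.137     ]
nearBase [0.43271533 0.14318726 0.137     ]
farEnd [0.56896698 0.07981445 0.137     ]
farBase [0.57020125 0.14561571 0.137     ]
midmouth [0.49977308 0.17451985 0.137     ]
nS [0.43328032 0.14963007 0.145     ]
nT [0.43431152 0.16926966 0.145     ]
fS [0.57025434 0.14977543 0.145     ]
fT [0.5698732  0.16617844 0.145     ]
nm [0.43328653 0.17246154 0.1445    ]
fm [0.56910087 0.17153136 0.1445    ]
mm [0.49978411 0.17579681 0.1445    ]
(array([-0.027, -1.751,  0.074]), array([-0.003, -0.001,  0.016]))
```

Request:
jog_arm(
  moves=[
    {"wx": 0,"wy": 0,"wz": 0,"x": 0.3,"y": -0.9,"z": 0.8,"gripper": 120},
    {"wx": 0,"wy": 0,"wz": 0,"x": 0.3,"y": -1.72,"z": 1.6,"gripper": 120},
    {"wx": 0,"wy": 0,"wz": 0,"x": 0.3,"y": -1.72,"z": 2.7,"gripper": 120},
    {"wx": 0,"wy": 0,"wz": 0,"x": 0.3,"y": -1.72,"z": 3.8,"gripper": 120},
    {"wx": 0,"wy": 0,"wz": 0,"x": 0.3,"y": -1.72,"z": 4.9,"gripper": 120},
    {"wx": 0,"wy": 0,"wz": 0,"x": 0.3,"y": -1.72,"z": 5.5,"gripper": 120},
    {"wx": 0,"wy": 0,"wz": 0,"x": 0.3,"y": -1.72,"z": 5.8,"gripper": 120},
    {"wx": 0,"wy": 0,"wz": 0,"x": 0.3,"y": -1.72,"z": 5.8,"gripper": 255},
    {"wx": 0,"wy": 0,"wz": 0,"x": 0.3,"y": -1.72,"z": 5.8,"gripper": 255},
    {"wx": 0,"wy": 0,"wz": 0,"x": 0.3,"y": -1.72,"z": 5.8,"gripper": 255},
    {"wx": 0,"wy": 0,"wz": 0,"x": 0.3,"y": -1.72,"z": 5.8,"gripper": 255},
    {"wx": 0,"wy": 0,"wz": 0,"x": 0.3,"y": -1.72,"z": 5.8,"gripper": 255},
  ],
  squeeze=20,
)

```text
time: 8.15
tool_pos: [0.4317, 0.1123, 0.112]
orientation: [0.001, 0.707, 0.707, 0.001]
contact_force: [1.3, -0.4, 1.8]
width: 0.144
```

```bash
python3 - <<'E'
from h import *
o=observe();print(o);f=grab('wrist','w5')
E
```

```text
{'time': 8.15, 'joints': array([-5.75763414e-04, -1.39390400e-01,  2.13992812e+00, -1.22784675e-05,
        1.13931009e+00, -5.53438322e-04]), 'qd': array([-2.22130825e-03,  4.63503443e-03,  2.28033957e-03,  2.07206219e-03,
       -8.48328610e-03, -9.37207744e-05]), 'tau': array([-4.56722046e-03, -2.28120375e+01, -2.87867278e+01,  4.80192003e-02,
        6.19545789e-02, -3.74905032e-02]), 'tool_pos': array([0.43172633, 0.11234832, 0.11203067]), 'orientation': array([6.21185502e-04, 7.07112593e-01, 7.07100431e-01, 6.12599317e-04]), 'contact_force': array([ 1.31828999, -0.36347516,  1.78994088]), 'torque': array([-0.02016864, -0.11787261, -0.07824673]), 'width': 0.1438903986756325}
```

View pics/w5.png

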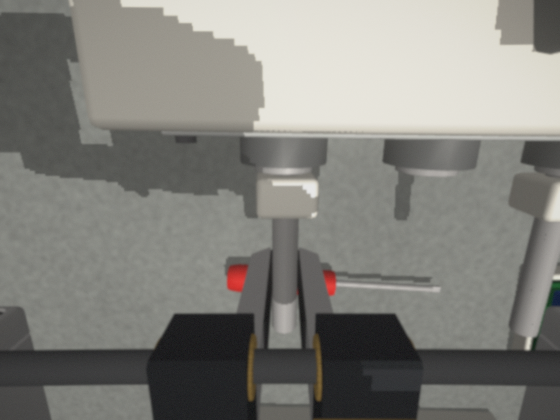

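Request:
jog_arm(
  moves=[
    {"wx": 0,"wy": 0,"wz": 0,"x": -0.3,"y": 0,"z": 0,"gripper": 255},
    {"wx": 0,"wy": 0,"wz": 0,"x": -1,"y": 0,"z": 0,"gripper": 255},
    {"wx": 0,"wy": 0,"wz": 0,"x": -1.8,"y": 0,"z": 0,"gripper": 255},
    {"wx": 0,"wy": 0,"wz": 0,"x": -2.6,"y": 0,"z": 0,"gripper": 255},
    {"wx": 0,"wy": 0,"wz": 0,"x": -3.4,"y": 0,"z": 0,"gripper": 255},
    {"wx": 0,"wy": 0,"wz": 0,"x": -4.2,"y": 0,"z": 0,"gripper": 255},
    {"wx": 0,"wy": 0,"wz": 0,"x": -4.8,"y": 0,"z": 0,"gripper": 255},
    {"wx": 0,"wy": 0,"wz": 0,"x": -5,"y": 0,"z": 0,"gripper": 255},
    {"wx": 0,"wy": 0,"wz": 0,"x": -5,"y": 0,"z": 0,"gripper": 255},
  ],
  squeeze=35,
)

```text
time: 9.1
tool_pos: [0.4309, -0.0889, 0.1111]
orientation: [0.0, 0.708, 0.706, -0.0]
contact_force: [-1.0, -1.3, -0.1]
width: 0.137
```

```bash
python3 - <<'E'
from h import *
w=cv2.imread('pics/w5.png')
f=grab('wrist','w6');o=observe();print(o)
# grip rod end estimate from the previous picture (camera rides with tool)
print('end now',atz(f,285,332,.13))
E
```

```text
{'time': 9.15, 'joints': array([-4.60049172e-01, -1.53673122e-01,  2.15448200e+00, -5.20497743e-04,
        1.14061170e+00, -4.59012404e-01]), 'qd': array([ 0.02819851, -0.00427225,  0.00334025,  0.00309314,  0.00139394,
        0.00489262]), 'tau': array([ -0.28775892, -21.98962212, -28.4663111 ,   0.24291244,
         0.17463149,  -0.04574344]), 'tool_pos': array([ 0.43093498, -0.08801511,  0.11102211]), 'orientation': array([ 1.57235719e-04,  7.07396522e-01,  7.06816877e-01, -1.96554641e-04]), 'contact_force': array([-0.69599367, -1.07136697,  0.56782101]), 'torque': array([-0.2434118 ,  0.07166856, -0.03204122]), 'width': 0.1381104915203003}
end now [ 0.43151642 -0.12326633  0.13      ]
```

View pics/w6.png

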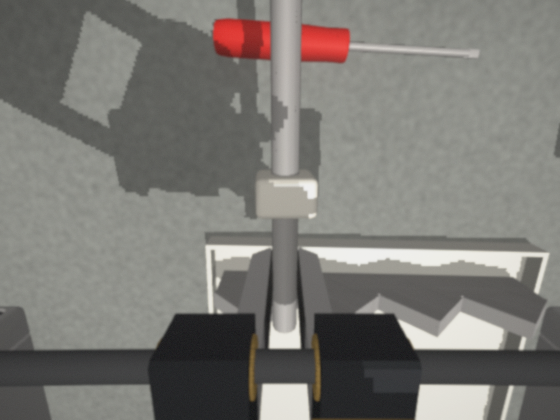

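Request:
jog_arm(
  moves=[
    {"wx": 0,"wy": 0,"wz": 0,"x": 0,"y": 0,"z": 0,"gripper": 140},
    {"wx": 0,"wy": 0,"wz": 0,"x": 0,"y": 0,"z": 0,"gripper": 140},
    {"wx": 0,"wy": 0,"wz": 0,"x": 0,"y": 0,"z": 0,"gripper": 140},
    {"wx": 0,"wy": 0,"wz": 0,"x": 0,"y": 0,"z": -0.8,"gripper": 140},
    {"wx": 0,"wy": 0,"wz": 0,"x": 0,"y": 0,"z": -1.5,"gripper": 120},
    {"wx": 0,"wy": 0,"wz": 0,"x": 1.2,"y": 0,"z": -1.5,"gripper": 120},
    {"wx": 0,"wy": 0,"wz": 0,"x": 2.4,"y": 0,"z": -1.5,"gripper": 120},
    {"wx": 0,"wy": 0,"wz": 0,"x": 3.6,"y": 0,"z": -1.5,"gripper": 120},
    {"wx": 0,"wy": 0,"wz": 0,"x": 4.8,"y": 0,"z": -1.5,"gripper": 120},
    {"wx": 0,"wy": 0,"wz": 0,"x": 5.7,"y": 0,"z": -1.5,"gripper": 120},
    {"wx": 0,"wy": 0,"wz": 0,"x": 6.05,"y": 0,"z": -1.5,"gripper": 120},
    {"wx": 0,"wy": 0,"wz": 0,"x": 6.05,"y": 0,"z": -1.5,"gripper": 120},
  ],
)

```text
time: 10.35
tool_pos: [0.4305, 0.1563, 0.1709]
orientation: [-0.0, 0.706, 0.709, -0.0]
contact_force: [0.3, 0.8, 0.3]
width: 0.531
```

```bash
python3 - <<'E'
from h import *
f=grab('wrist','w7');o=observe();print(o['tool_pos'],o['contact_force'],o['width'])
s=grab('scene','s7')
a=cv2.imread('pics/s7.png')[120:330,180:460]
b=cv2.imread('pics/w7.png')
cv2.imwrite('pics/m7.png',np.hstack([cv2.resize(b,(400,300)),cv2.resize(a,(400,300),interpolation=3)]))
E
```

```text
[0.43065908 0.15515231 0.17091156] [ 0.14607533 -0.4141028  -0.05886735] 0.5261834404273564
```

View pics/m7.png

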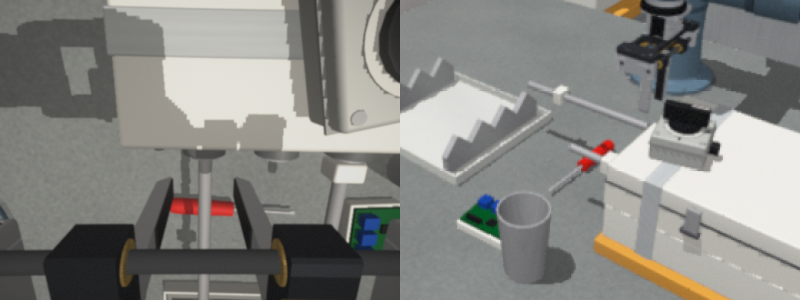

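Request:
jog_arm(
  moves=[
    {"wx": 0,"wy": 0,"wz": 0,"x": 0,"y": 0,"z": 0.8,"gripper": 140},
    {"wx": 0,"wy": 0,"wz": 0,"x": 0,"y": 0,"z": 1.4,"gripper": 140},
    {"wx": 0,"wy": 0,"wz": 0,"x": 0,"y": 0,"z": 1.57,"gripper": 140},
    {"wx": 0,"wy": 0,"wz": 0,"x": 0,"y": 0,"z": 1.57,"gripper": 255},
    {"wx": 0,"wy": 0,"wz": 0,"x": 0,"y": 0,"z": 1.57,"gripper": 255},
    {"wx": 0,"wy": 0,"wz": 0,"x": 0,"y": 0,"z": 1.57,"gripper": 255},
    {"wx": 0,"wy": 0,"wz": 0,"x": 0,"y": 0,"z": 1.57,"gripper": 255},
    {"wx": 0,"wy": 0,"wz": 0,"x": 0,"y": 0,"z": 1.57,"gripper": 255},
    {"wx": 0,"wy": 0,"wz": 0,"x": 0,"y": 0,"z": 1.57,"gripper": 255},
  ],
  squeeze=50,
)

```text
time: 11.35
tool_pos: [0.4319, 0.1543, 0.1092]
orientation: [0.001, 0.707, 0.707, 0.001]
contact_force: [0.7, -1.0, 3.9]
width: 0.134
```

Request:
jog_arm(
  moves=[
    {"wx": 0,"wy": 0,"wz": 0,"x": -0.3,"y": 0,"z": 0,"gripper": 255},
    {"wx": 0,"wy": 0,"wz": 0,"x": -0.9,"y": 0,"z": 0,"gripper": 255},
    {"wx": 0,"wy": 0,"wz": 0,"x": -1.7,"y": 0,"z": 0,"gripper": 255},
    {"wx": 0,"wy": 0,"wz": 0,"x": -2.5,"y": 0,"z": 0,"gripper": 255},
    {"wx": 0,"wy": 0,"wz": 0,"x": -3.3,"y": 0,"z": 0,"gripper": 255},
    {"wx": 0,"wy": 0,"wz": 0,"x": -4.1,"y": 0,"z": 0,"gripper": 255},
    {"wx": 0,"wy": 0,"wz": 0,"x": -4.8,"y": 0,"z": 0,"gripper": 255},
    {"wx": 0,"wy": 0,"wz": 0,"x": -5.2,"y": 0,"z": 0,"gripper": 255},
    {"wx": 0,"wy": 0,"wz": 0,"x": -5.2,"y": 0,"z": 0,"gripper": 255},
  ],
)

```text
time: 12.25
tool_pos: [0.4301, -0.0554, 0.1075]
orientation: [-0.001, 0.708, 0.706, -0.001]
contact_force: [-0.1, -0.5, -1.5]
width: 0.135
```

```bash
python3 - <<'E'
from h import *
o=observe();print(o['tool_pos'],o['contact_force'],o['torque'],o['width'],o['joints'])
f=grab('wrist','w8')
print(proj(f,[.431,.173,.13]))
b=cv2.imread('pics/w8.png');s=grab('scene','s8')
a=cv2.imread('pics/s8.png')[120:330,120:400]
cv2.imwrite('pics/m8.png',np.hstack([cv2.resize(b,(400,300)),cv2.resize(a,(400,300),interpolation=3)]))
E
```

```text
[ 0.43013105 -0.05544511  0.10753571] [-0.10664823 -0.5351815  -1.54391366] [-0.03388885  0.00625721  0.00539097] 0.1345566769987965 [-3.90483334e-01 -1.63650817e-01  2.17024197e+00 -5.84055536e-04
  1.13657336e+00 -3.86898599e-01]
[ 283.65747434 -374.09805414]
```

View pics/m8.png

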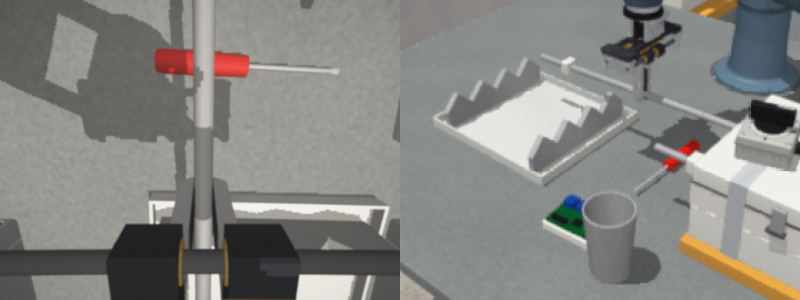

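Request:
jog_arm(
  moves=[
    {"wx": 0,"wy": 0,"wz": 0,"x": -0.8,"y": 0,"z": 0,"gripper": 255},
    {"wx": 0,"wy": 0,"wz": 0,"x": -1.6,"y": 0,"z": 0,"gripper": 255},
    {"wx": 0,"wy": 0,"wz": 0,"x": -2.4,"y": 0,"z": 0,"gripper": 255},
    {"wx": 0,"wy": 0,"wz": 0,"x": -3.2,"y": 0,"z": 0,"gripper": 255},
    {"wx": 0,"wy": 0,"wz": 0,"x": -3.7,"y": 0,"z": 0,"gripper": 255},
    {"wx": 0,"wy": 0,"wz": 0,"x": -4,"y": 0,"z": -0.3,"gripper": 255},
    {"wx": 0,"wy": 0,"wz": 0,"x": -4,"y": 0,"z": -0.5,"gripper": 255},
    {"wx": 0,"wy": 0,"wz": 0,"x": -4,"y": 0,"z": -0.5,"gripper": 255},
  ],
)

```text
time: 13.15
tool_pos: [0.4321, -0.2134, 0.13]
orientation: [0.001, 0.707, 0.707, 0.0]
contact_force: [0.6, 0.2, -2.8]
width: 0.135
```

```bash
cat > rack.py <<'E'
from h import *
from scipy.optimize import minimize
def seg(a,b,n=60): return np.linspace(a,b,n)
L=[]
for z in(.022,):
    c=[(-.15,-.17,z),(.15,-.17,z),(.15,.17,z),(-.15,.17,z)]
    L+=[seg(np.array(c[i]),np.array(c[(i+1)%4])) for i in range(4)]
saw=[(-.105,.079),(-.07,.044),(-.035,.079),(0,.044),(.035,.079),(.07,.044),(.105,.079)]
for y in(-.137,-.123,.123,.137):
    for (x0,z0),(x1,z1) in zip(saw,saw[1:]): L.append(seg(np.array([x0,y,z0]),np.array([x1,y,z1]),12))
P=np.vstack(L)
def world(p,Q=P):
    c,s=np.cos(p[2]),np.sin(p[2]); return np.c_[p[0]+c*Q[:,0]-s*Q[:,1],p[1]+s*Q[:,0]+c*Q[:,1],Q[:,2]]
def projN(f,W):
    C=(W-f['position'])@Rm(f); s=C[:,:2]/C[:,2:]; s=s*(1+f['k1']*(s**2).sum(1,keepdims=True))
    return s*f['fx']+[f['cx'],f['cy']]
def gmag(im,sg):
    g=cv2.GaussianBlur(im,(0,0),sg).astype(np.float32)
    gx=np.abs(cv2.Sobel(g,cv2.CV_32F,1,0)).max(2);gy=np.abs(cv2.Sobel(g,cv2.CV_32F,0,1)).max(2)
    return np.minimum(np.hypot(gx,gy),120)
def fit(frames,p0):
    p=np.array(p0,float)
    for sg in(3,1.5,1):
        G=[(f,gmag(f['color'],sg)) for f in frames]
        def cost(q):
            t=0
            for f,g in G:
                u=projN(f,world(q)).astype(np.float32)
                t-=cv2.remap(g,u[:,:1],u[:,1:],cv2.INTER_LINEAR).mean()
            return t
        r=minimize(cost,p,method='Nelder-Mead',options=dict(initial_simplex=p+np.array([[0,0,0],[.01,0,0],[0,.01,0],[0,0,.03]])*(1 if sg>1 else .4),xatol=1e-4,fatol=1e-3));p=r.x
    return p,r.fun
E
python3 - <<'E'
from rack import *
o=observe();print(o['tool_pos'],o['contact_force'],o['torque'],o['width'])
t=grab('top','t9');s=grab('scene','s9')
t0=dict(t,color=cv2.imread('pics/top0.png'));s0=dict(s,color=cv2.imread('pics/scene0.png'))
p0=[.506,-.288,-.028]
for n,F in(('top0',[t0]),('sc0',[s0]),('both0',[t0,s0]),('sc now',[s]),('both now',[t,s])): p,c=fit(F,p0);print(n,np.round(p,4),c)
im=cv2.imread('pics/s9.png')
for u in projN(s,world(p)): cv2.circle(im,tuple(int(round(x*4)) for x in u),2,(0,0,255),-1,shift=2)
b=cv2.imread('pics/t9.png')
for u in projN(t,world(p)): cv2.circle(b,tuple(int(round(x)) for x in u),0,(0,0,255),-1)
cv2.imwrite('pics/m9.png',np.hstack([cv2.resize(im[130:270,120:320],(480,336),interpolation=3),cv2.resize(b[170:340,320:480],(316,336),interpolation=3)]))
E
```

```text
[ 0.43212134 -0.21339273  0.13002708] [ 0.59171594  0.23901264 -2.75800334] [-0.07875829  0.11816955 -0.00403811] 0.13548637051349127
top0 [ 0.509  -0.2884 -0.0258] -101.85594177246094
sc0 [ 0.5031 -0.2891 -0.0149] -91.26683044433594
both0 [ 0.508  -0.2885 -0.024 ] -188.83132934570312
sc now [ 0.5032 -0.2891 -0.0167] -89.7800064086914
both now [ 0.5081 -0.2883 -0.0244] -178.59690856933594
```

View pics/m9.png

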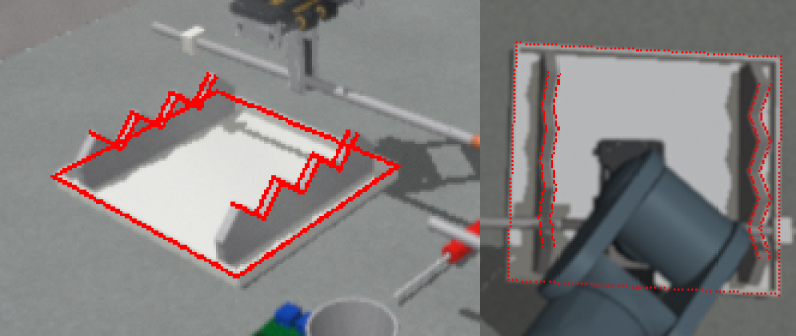

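Request:
jog_arm(
  moves=[
    {"wx": 0,"wy": 0,"wz": 0.1,"x": -0.7,"y": 0.1,"z": 0,"gripper": 255},
    {"wx": 0,"wy": 0,"wz": 0.24,"x": -1.4,"y": 0.1,"z": 0,"gripper": 255},
    {"wx": 0,"wy": 0,"wz": 0.24,"x": -2.1,"y": 0.1,"z": 0,"gripper": 255},
    {"wx": 0,"wy": 0,"wz": 0.24,"x": -2.43,"y": 0.1,"z": 0,"gripper": 255},
    {"wx": 0,"wy": 0,"wz": 0.24,"x": -2.43,"y": 0.1,"z": 0.5,"gripper": 255},
    {"wx": 0,"wy": 0,"wz": 0.24,"x": -2.43,"y": 0.1,"z": 1.0,"gripper": 255},
    {"wx": 0,"wy": 0,"wz": 0.24,"x": -2.43,"y": 0.1,"z": 1.4,"gripper": 255},
    {"wx": 0,"wy": 0,"wz": 0.24,"x": -2.43,"y": 0.1,"z": 1.8,"gripper": 255},
    {"wx": 0,"wy": 0,"wz": 0.24,"x": -2.43,"y": 0.1,"z": 1.8,"gripper": 255},
  ],
)

```text
time: 14.15
tool_pos: [0.4337, -0.3081, 0.0536]
orientation: [-0.003, 0.714, 0.7, 0.0]
contact_force: [-0.9, 0.5, -2.7]
width: 0.133
```

Request:
jog_arm(
  moves=[
    {"wx": 0,"wy": 0,"wz": 0,"x": 0,"y": 0,"z": 0.15,"gripper": 255},
    {"wx": 0,"wy": 0,"wz": 0,"x": 0,"y": 0,"z": 0.3,"gripper": 255},
    {"wx": 0,"wy": 0,"wz": 0,"x": 0,"y": 0,"z": 0.4,"gripper": 255},
    {"wx": 0,"wy": 0,"wz": 0,"x": 0,"y": 0,"z": 0.47,"gripper": 255},
    {"wx": 0,"wy": 0,"wz": 0,"x": 0,"y": 0,"z": 0.47,"gripper": 255},
  ],
)

```text
time: 14.65
tool_pos: [0.4362, -0.3114, 0.0382]
orientation: [0.001, 0.715, 0.7, 0.0]
contact_force: [5.1, 0.6, -0.5]
width: 0.137
```

```bash
python3 - <<'E'
from h import *
o=observe();print(o['tool_pos'],o['contact_force'],o['torque'],o['width'])
f=grab('wrist','w10');s=grab('scene','s10')
b=cv2.imread('pics/w10.png');a=cv2.imread('pics/s10.png')[120:270,120:320]
cv2.imwrite('pics/m10.png',np.hstack([cv2.resize(b,(400,300)),cv2.resize(a,(400,300),interpolation=3)]))
E
```

```text
[ 0.4362284  -0.31139522  0.03818392] [ 5.14245024  0.55396758 -0.53140189] [ 0.00989023 -0.60372447  0.02857968] 0.13673768257980892
```

View pics/m10.png

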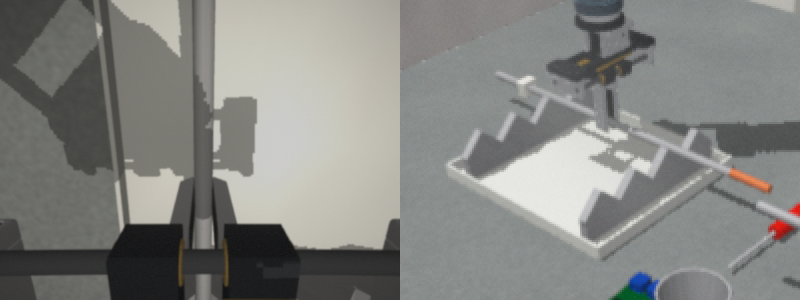

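Request:
jog_arm(
  moves=[
    {"wx": 0,"wy": 0,"wz": 0,"x": 0,"y": 0.06,"z": 0,"gripper": 255},
    {"wx": 0,"wy": 0,"wz": 0,"x": 0,"y": 0.06,"z": 0,"gripper": 130},
    {"wx": 0,"wy": 0,"wz": 0,"x": 0,"y": 0.06,"z": 0,"gripper": 130},
    {"wx": 0,"wy": 0,"wz": 0,"x": 0,"y": 0.06,"z": 0,"gripper": 130},
    {"wx": 0,"wy": 0,"wz": 0,"x": 0,"y": 0.06,"z": 0,"gripper": 130},
    {"wx": 0,"wy": 0,"wz": 0,"x": 0,"y": 0.06,"z": -0.6,"gripper": 130},
    {"wx": 0,"wy": 0,"wz": 0,"x": 0,"y": 0.06,"z": -1.6,"gripper": 130},
    {"wx": 0,"wy": 0,"wz": 0,"x": 0,"y": 0.06,"z": -2.8,"gripper": 120},
    {"wx": 0,"wy": 0,"wz": 0,"x": 0,"y": 0.06,"z": -3.9,"gripper": 120},
    {"wx": 0,"wy": 0,"wz": 0,"x": 0,"y": 0.06,"z": -3.9,"gripper": 120},
  ],
)

```text
time: 15.75
tool_pos: [0.4404, -0.3139, 0.2011]
orientation: [0.007, 0.714, 0.7, -0.0]
contact_force: [0.7, -0.5, -1.2]
width: 0.531
```

```bash
python3 - <<'E'
from h import *
o=observe();print(o['time'],o['tool_pos'],o['contact_force'])
grab('wrist','w11')
print(rows([.5695,.112,.19],down(0)))
E
```

```text
15.75 [ 0.44040174 -0.3139316   0.2010781 ] [ 0.68091827 -0.50176489 -1.1828377 ]
(array([10.68 ,  3.038,  0.14 ]), array([ 0.06 ,  0.064, -0.239]))
```

Request:
jog_arm(
  moves=[
    {"wx": 0,"wy": 0,"wz": 0,"x": 1.1,"y": 0.3,"z": 0,"gripper": 120},
    {"wx": 0,"wy": 0,"wz": 0,"x": 2.2,"y": 0.6,"z": 0,"gripper": 120},
    {"wx": 0,"wy": 0,"wz": -0.1,"x": 3.3,"y": 0.9,"z": 0,"gripper": 120},
    {"wx": 0,"wy": 0,"wz": -0.24,"x": 4.4,"y": 1.3,"z": 0,"gripper": 120},
    {"wx": 0,"wy": 0,"wz": -0.24,"x": 5.5,"y": 1.6,"z": 0,"gripper": 120},
    {"wx": 0,"wy": 0,"wz": -0.24,"x": 6.6,"y": 1.9,"z": 0,"gripper": 120},
    {"wx": 0,"wy": 0,"wz": -0.24,"x": 7.7,"y": 2.3,"z": 0,"gripper": 120},
    {"wx": 0,"wy": 0,"wz": -0.24,"x": 8.8,"y": 2.6,"z": 0,"gripper": 120},
    {"wx": 0,"wy": 0,"wz": -0.24,"x": 9.8,"y": 2.9,"z": 0,"gripper": 120},
    {"wx": 0,"wy": 0,"wz": -0.24,"x": 10.68,"y": 3.04,"z": 0,"gripper": 120},
    {"wx": 0,"wy": 0,"wz": -0.24,"x": 10.68,"y": 3.04,"z": 0,"gripper": 120},
    {"wx": 0,"wy": 0,"wz": -0.24,"x": 10.68,"y": 3.04,"z": 0,"gripper": 120},
  ],
)

```text
time: 17.0
tool_pos: [0.5669, 0.114, 0.1914]
orientation: [-0.001, 0.707, 0.708, -0.001]
contact_force: [-1.1, -0.2, 0.8]
width: 0.531
```

```bash
python3 - <<'E'
from h import *
o=observe();print(o['time'],o['tool_pos'],o['contact_force'])
f=grab('wrist','w12')
im=f['color'].astype(int)
# bright stopper / stub columns along rows; print grey profile at stub and rod-end column profile
c=proj(f,[.5695,.112,.137]);print(c,proj(f,[.5695,.079,.137]),proj(f,[.5695,.16,.145]))
g=im.mean(2)
r=int(proj(f,[.5695,.13,.137])[1]);x=int(c[0]);print(r,x,g[r,x-40:x+40:2].astype(int))
print(g[r-60:r+140:4,x].astype(int))
print(rows([.5695,.112,.111],down(0)))
E
```

```text
17.0 [0.56688904 0.11395769 0.19136822] [-1.06364313 -0.16105655  0.8042069 ]
[287.69354646 233.51728946] [287.50239905 273.09413114] [288.07920529 172.17283718]
210 287 [131 133 132 130 129 132 132 132 132 132 130 129 133 134 134 132 124 102
 104 110 113 112 109 106 100  99 123 133 138 139 138 136 136 139 136 135
 135 136 135 134]
[ 81  89 113 128 155 158 155 154 153 149 112 111 112 113 111 113 110 113
 113 114 176 178 178 180 180 182 183 183 185 186 187 147 132 139 135 136
 138 137 130 137 134 135 133 132 136 132 133 135 131 132]
(array([-0.029,  0.066,  2.019]), array([-0.032,  0.005, -0.   ]))
```

Request:
jog_arm(
  moves=[
    {"wx": 0,"wy": 0,"wz": 0,"x": 0,"y": 0.08,"z": 0.8,"gripper": 120},
    {"wx": 0,"wy": 0,"wz": 0,"x": 0,"y": 0.08,"z": 1.6,"gripper": 120},
    {"wx": 0,"wy": 0,"wz": 0,"x": 0,"y": 0.08,"z": 2.01,"gripper": 120},
    {"wx": 0,"wy": 0,"wz": 0,"x": 0,"y": 0.08,"z": 2.01,"gripper": 255},
    {"wx": 0,"wy": 0,"wz": 0,"x": 0,"y": 0.08,"z": 2.01,"gripper": 255},
    {"wx": 0,"wy": 0,"wz": 0,"x": 0,"y": 0.08,"z": 2.01,"gripper": 255},
    {"wx": 0,"wy": 0,"wz": 0,"x": 0,"y": 0.08,"z": 2.01,"gripper": 255},
    {"wx": 0,"wy": 0,"wz": 0,"x": 0,"y": 0.08,"z": 2.01,"gripper": 255},
    {"wx": 0,"wy": 0,"wz": 0,"x": 0,"y": 0.08,"z": 2.01,"gripper": 255},
  ],
  squeeze=35,
)

```text
time: 17.95
tool_pos: [0.5719, 0.1137, 0.1142]
orientation: [0.001, 0.707, 0.707, 0.001]
contact_force: [-0.5, -1.8, 4.6]
width: 0.139
```

Request:
jog_arm(
  moves=[
    {"wx": 0,"wy": 0,"wz": 0,"x": -0.3,"y": 0,"z": 0,"gripper": 255},
    {"wx": 0,"wy": 0,"wz": 0,"x": -1,"y": 0,"z": 0,"gripper": 255},
    {"wx": 0,"wy": 0,"wz": 0,"x": -1.8,"y": 0,"z": 0,"gripper": 255},
    {"wx": 0,"wy": 0,"wz": 0,"x": -2.6,"y": 0,"z": 0,"gripper": 255},
    {"wx": 0,"wy": 0,"wz": 0,"x": -3.4,"y": 0,"z": 0,"gripper": 255},
    {"wx": 0,"wy": 0,"wz": 0,"x": -4.2,"y": 0,"z": 0,"gripper": 255},
    {"wx": 0,"wy": 0,"wz": 0,"x": -4.8,"y": 0,"z": 0,"gripper": 255},
    {"wx": 0,"wy": 0,"wz": 0,"x": -5,"y": 0,"z": 0,"gripper": 255},
    {"wx": 0,"wy": 0,"wz": 0,"x": -5,"y": 0,"z": 0,"gripper": 255},
  ],
)

```text
time: 18.85
tool_pos: [0.571, -0.0878, 0.1129]
orientation: [0.0, 0.708, 0.707, -0.0]
contact_force: [0.8, -0.9, -0.0]
width: 0.137
```

```bash
python3 - <<'E'
from h import *
o=observe();print(o['time'],o['tool_pos'],o['contact_force'],o['torque'],o['width'])
f=grab('wrist','w13');g=f['color'].astype(int).mean(2)
x=int(round(proj(f,[o['tool_pos'][0],o['tool_pos'][1],.13])[0]));print(x,g[150:360:3,x].astype(int))
print(g[190,x-40:x+40:2].astype(int)); 
for r in(170,217,332): print(r,atz(f,x,r,.13))
E
```

```text
18.85 [ 0.57099191 -0.08779751  0.1129059 ] [ 0.79307156 -0.9130053  -0.01429346] [-0.29765335  0.03879985 -0.00444965] 0.13689963639405475
284 [195 196 196 196 197 196 197 197 196 143 131 136 164 174 178 177 178 177
 176 176 176 176 176 173 150 130 129 132 130 130 129 129 129 129 130 128
 129 131 129 130 129 129 128 130 129 130 127 128 127 128 141 200 202 202
 202 200 200 202 202 203 203 204 234 238 238 238 175  52  60  64]
[106 105 107 106 106 106 131 159 171 175 176 176 176 176 175 177 175 178
 176 177 176 176 176 174 176 175 176 176 176 176 176 186 236 242 242 237
 209 149 156 155]
170 [ 0.57119331 -0.0298091   0.13      ]
217 [ 0.57115043 -0.05417227  0.13      ]
332 [ 0.57102905 -0.12353128  0.13      ]
```

Request:
jog_arm(
  moves=[
    {"wx": 0,"wy": 0,"wz": 0,"x": 0.2,"y": 0,"z": 0,"gripper": 255},
    {"wx": 0,"wy": 0,"wz": 0,"x": 0.2,"y": 0,"z": 0,"gripper": 255},
    {"wx": 0,"wy": 0,"wz": 0,"x": 0.2,"y": 0,"z": 0,"gripper": 140},
    {"wx": 0,"wy": 0,"wz": 0,"x": 0.2,"y": 0,"z": 0,"gripper": 140},
    {"wx": 0,"wy": 0,"wz": 0,"x": 0.2,"y": 0,"z": 0,"gripper": 140},
    {"wx": 0,"wy": 0,"wz": 0,"x": 0.2,"y": 0,"z": -0.8,"gripper": 140},
    {"wx": 0,"wy": 0,"wz": 0,"x": 0.2,"y": 0,"z": -1.5,"gripper": 120},
    {"wx": 0,"wy": 0,"wz": 0,"x": 1.4,"y": 0,"z": -1.5,"gripper": 120},
    {"wx": 0,"wy": 0,"wz": 0,"x": 2.6,"y": 0,"z": -1.5,"gripper": 120},
    {"wx": 0,"wy": 0,"wz": 0,"x": 3.8,"y": 0,"z": -1.5,"gripper": 120},
    {"wx": 0,"wy": 0,"wz": 0,"x": 5,"y": 0,"z": -1.5,"gripper": 120},
    {"wx": 0,"wy": 0,"wz": 0,"x": 6.05,"y": 0,"z": -1.5,"gripper": 120},
  ],
)

```text
time: 20.1
tool_pos: [0.5708, 0.1579, 0.1732]
orientation: [-0.0, 0.707, 0.707, 0.0]
contact_force: [0.9, -0.5, 0.3]
width: 0.528
```

Request:
jog_arm(
  moves=[
    {"wx": 0,"wy": 0,"wz": 0,"x": 0,"y": 0,"z": 0,"gripper": 120},
    {"wx": 0,"wy": 0,"wz": 0,"x": 0,"y": 0,"z": 0.1,"gripper": 120},
  ],
)

```text
time: 20.3
tool_pos: [0.5714, 0.1563, 0.1694]
orientation: [0.0, 0.706, 0.708, 0.0]
contact_force: [0.0, -0.3, -1.3]
width: 0.529
```

```bash
python3 - <<'E'
from h import *
o=observe();print(o['time'],o['tool_pos'],o['contact_force'],o['torque'],o['width'])
f=grab('wrist','w14');g=f['color'].astype(int).mean(2)
c=proj(f,[.5705,.15,.126]);print(c)
for r in(235,260): print(g[r,250:330:2].astype(int))
print(rows([.5705,.155,.108],down(0)))
E
```

```text
20.3 [0.571427   0.15625566 0.1693745 ] [ 0.01949305 -0.27669888 -1.3270083 ] [-0.04590119  0.0676376   0.0051855 ] 0.5287444206072132
[282.60343659 244.33802074]
[129 106  92  92  90  90  89 105 130 135 135 133 135 116  99 104 107 112
 114 112 107 102  99 126 135 136 137 137 138 136 136 138 141 138 135 137
 137 135 136 135]
[131 117  88  86  87  86  86 103 129 133 134 135 133 118 120 139 154 166
 174 170 162 151 130 133 136 135 135 135 136 135 134 134 137 134 135 137
 138 135 111  46]
(array([-0.006, -0.01 ,  1.505]), array([-0.009,  0.005,  0.002]))
```

Request:
jog_arm(
  moves=[
    {"wx": 0,"wy": 0,"wz": 0,"x": 0,"y": 0,"z": 0.8,"gripper": 140},
    {"wx": 0,"wy": 0,"wz": 0,"x": 0,"y": 0,"z": 1.4,"gripper": 140},
    {"wx": 0,"wy": 0,"wz": 0,"x": 0,"y": 0,"z": 1.53,"gripper": 140},
    {"wx": 0,"wy": 0,"wz": 0,"x": 0,"y": 0,"z": 1.53,"gripper": 255},
    {"wx": 0,"wy": 0,"wz": 0,"x": 0,"y": 0,"z": 1.53,"gripper": 255},
    {"wx": 0,"wy": 0,"wz": 0,"x": 0,"y": 0,"z": 1.53,"gripper": 255},
    {"wx": 0,"wy": 0,"wz": 0,"x": 0,"y": 0,"z": 1.53,"gripper": 255},
    {"wx": 0,"wy": 0,"wz": 0,"x": 0,"y": 0,"z": 1.53,"gripper": 255},
    {"wx": 0,"wy": 0,"wz": 0,"x": 0,"y": 0,"z": 1.53,"gripper": 255},
  ],
  squeeze=50,
)

```text
time: 21.25
tool_pos: [0.5721, 0.1556, 0.109]
orientation: [0.001, 0.707, 0.707, 0.001]
contact_force: [0.6, -1.8, 3.0]
width: 0.138
```

Request:
jog_arm(
  moves=[
    {"wx": 0,"wy": 0,"wz": 0,"x": -0.3,"y": 0,"z": 0,"gripper": 255},
    {"wx": 0,"wy": 0,"wz": 0,"x": -0.9,"y": 0,"z": 0,"gripper": 255},
    {"wx": 0,"wy": 0,"wz": 0,"x": -1.7,"y": 0,"z": 0,"gripper": 255},
    {"wx": 0,"wy": 0,"wz": 0,"x": -2.5,"y": 0,"z": 0,"gripper": 255},
    {"wx": 0,"wy": 0,"wz": 0,"x": -3.3,"y": 0,"z": 0,"gripper": 255},
    {"wx": 0,"wy": 0,"wz": 0,"x": -4.1,"y": 0,"z": 0,"gripper": 255},
    {"wx": 0,"wy": 0,"wz": 0,"x": -4.9,"y": 0,"z": 0,"gripper": 255},
    {"wx": 0,"wy": 0,"wz": 0,"x": -5.7,"y": 0,"z": 0,"gripper": 255},
    {"wx": 0,"wy": 0,"wz": 0,"x": -6.5,"y": 0,"z": 0,"gripper": 255},
    {"wx": 0,"wy": 0,"wz": 0,"x": -7.3,"y": 0,"z": 0,"gripper": 255},
    {"wx": 0,"wy": 0,"wz": 0,"x": -8.1,"y": 0,"z": 0,"gripper": 255},
    {"wx": 0,"wy": 0,"wz": 0,"x": -8.7,"y": 0,"z": 0,"gripper": 255},
  ],
)

```text
time: 22.45
tool_pos: [0.5695, -0.1944, 0.1064]
orientation: [-0.001, 0.708, 0.707, -0.001]
contact_force: [0.5, 1.5, -2.6]
width: 0.135
```

Request:
jog_arm(
  moves=[
    {"wx": 0,"wy": 0,"wz": 0,"x": 0,"y": 0,"z": -0.3,"gripper": 255},
    {"wx": 0,"wy": 0,"wz": 0,"x": -0.3,"y": 0,"z": -0.6,"gripper": 255},
    {"wx": 0,"wy": 0,"wz": 0,"x": -0.3,"y": 0,"z": -0.6,"gripper": 255},
  ],
)

```text
time: 22.75
tool_pos: [0.5723, -0.2059, 0.1342]
orientation: [0.002, 0.707, 0.707, 0.0]
contact_force: [0.6, 0.7, -2.5]
width: 0.131
```

```bash
python3 - <<'E'
from rack import *
o=observe();print(o['tool_pos'],o['contact_force'],o['torque'],o['width'])
t=grab('top','t15');s=grab('scene','s15')
p0=[.506,-.288,-.028]
for n,F in(('top',[t]),('sc now',[s]),('both now',[t,s])): p,c=fit(F,p0);print(n,np.round(p,4),c)
im=cv2.imread('pics/s15.png')
b=cv2.imread('pics/t15.png')
cv2.imwrite('pics/m15.png',np.hstack([cv2.resize(im[100:270,80:320],(480,340),interpolation=3),cv2.resize(b[170:340,320:480],(320,340),interpolation=3)]))
E
```

```text
[ 0.57226251 -0.2058845   0.13420023] [ 0.61843884  0.70686377 -2.53684445] [-0.17733054 -0.00118107 -0.00052496] 0.13145723481928404
top [ 0.5093 -0.2519 -0.0311] -66.67835235595703
sc now [ 0.4997 -0.297  -0.0302] -82.67790985107422
both now [ 0.5102 -0.2817 -0.0955] -134.98306274414062
```

View pics/m15.png

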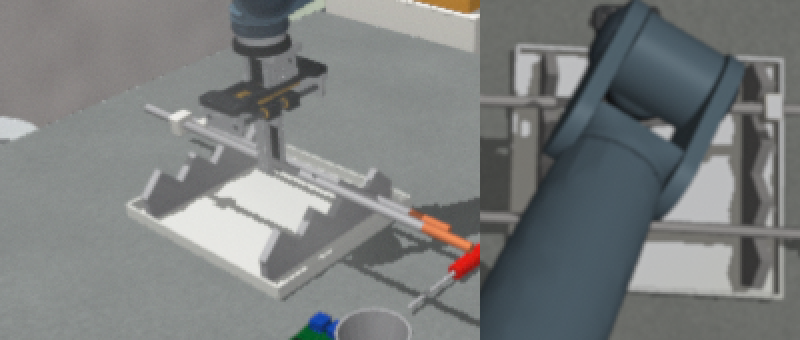

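```bash
python3 - <<'E'
from rack import *
o=observe();t=grab('top');s=grab('scene')
print('stop centre held',atz(t,466.5,222.5,.168))
x=.5723
for m in(-.180,):
  for d in(-.3,-.22,.24,.3): print(d,'scene',proj(s,[x,m+d,.153]),'top',proj(t,[x,m+d,.153]))
# placed rod expectation, compare with picture: stub/holder ends
for d in(-.3,-.22,.24,.3): print('placed',d,'scene',proj(s,[.4365+d*.025,-.288+d,.054]),'top',proj(t,[.4365+d*.025,-.288+d,.054]))
im=cv2.resize(cv2.imread('pics/t15.png')[190:300,260:560],(800,293),interpolation=3)
im2=cv2.resize(cv2.imread('pics/s15.png')[130:250,120:370],(625,300),interpolation=3)
cv2.imwrite('pics/m16.png',np.vstack([im,np.pad(im2,((0,0),(0,175),(0,0)))]))
E
```

```text
stop centre held [ 0.57329712 -0.39412385  0.168     ]
-0.3 scene [151.92794727 154.55789326] top [501.80790029 224.78276495]
-0.22 scene [168.83834055 161.49003454] top [466.69148972 223.77620394]
0.24 scene [293.1622618 212.4940244] top [264.55744565 217.99148138]
0.3 scene [313.637407   220.90043264] top [238.12010987 217.23605112]
placed -0.3 scene [168.60978753 157.31552094] top [530.6100065  289.39877086]
placed -0.22 scene [183.26303912 163.59098383] top [497.60207785 287.6240765 ]
placed 0.24 scene [287.71063761 208.36266286] top [308.02062231 277.50760185]
placed 0.3 scene [304.43110161 215.53637259] top [283.28250318 276.19720453]
```

View pics/m16.png

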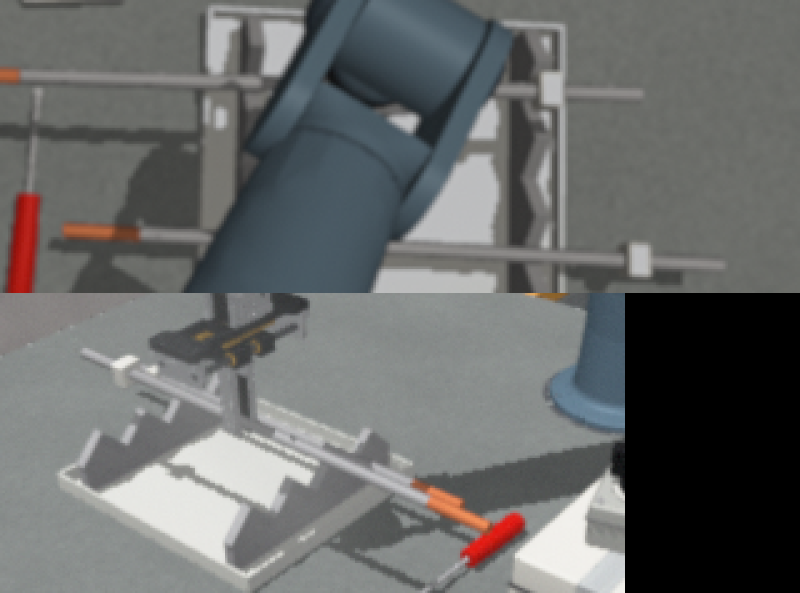

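Request:
jog_arm(
  moves=[
    {"wx": 0,"wy": 0,"wz": 0.1,"x": -0.7,"y": 0.1,"z": 0,"gripper": 255},
    {"wx": 0,"wy": 0,"wz": 0.27,"x": -1.4,"y": 0.1,"z": 0,"gripper": 255},
    {"wx": 0,"wy": 0,"wz": 0.27,"x": -2.1,"y": 0.1,"z": 0,"gripper": 255},
    {"wx": 0,"wy": 0,"wz": 0.27,"x": -2.6,"y": 0.1,"z": 0,"gripper": 255},
    {"wx": 0,"wy": 0,"wz": 0.27,"x": -2.75,"y": 0.1,"z": 0.4,"gripper": 255},
    {"wx": 0,"wy": 0,"wz": 0.27,"x": -2.75,"y": 0.1,"z": 1.0,"gripper": 255},
    {"wx": 0,"wy": 0,"wz": 0.27,"x": -2.75,"y": 0.1,"z": 1.5,"gripper": 255},
    {"wx": 0,"wy": 0,"wz": 0.27,"x": -2.75,"y": 0.1,"z": 1.9,"gripper": 255},
    {"wx": 0,"wy": 0,"wz": 0.27,"x": -2.75,"y": 0.1,"z": 1.9,"gripper": 255},
  ],
)

```text
time: 23.85
tool_pos: [0.5731, -0.3119, 0.0517]
orientation: [-0.004, 0.715, 0.699, -0.0]
contact_force: [-0.9, 0.3, -3.0]
width: 0.138
```

Request:
jog_arm(
  moves=[
    {"wx": 0,"wy": 0,"wz": 0,"x": 0,"y": 0,"z": 0.15,"gripper": 255},
    {"wx": 0,"wy": 0,"wz": 0,"x": 0,"y": 0,"z": 0.3,"gripper": 255},
    {"wx": 0,"wy": 0,"wz": 0,"x": 0,"y": 0,"z": 0.4,"gripper": 255},
    {"wx": 0,"wy": 0,"wz": 0,"x": 0,"y": 0,"z": 0.45,"gripper": 255},
    {"wx": 0,"wy": 0,"wz": 0,"x": 0,"y": 0,"z": 0.45,"gripper": 255},
  ],
)

```text
time: 24.35
tool_pos: [0.5756, -0.3145, 0.0383]
orientation: [0.0, 0.715, 0.699, 0.0]
contact_force: [0.6, 0.3, -2.5]
width: 0.136
```

Request:
jog_arm(
  moves=[
    {"wx": 0,"wy": 0,"wz": 0,"x": 0,"y": 0,"z": 0.03,"gripper": 255},
    {"wx": 0,"wy": 0,"wz": 0,"x": 0,"y": 0,"z": 0.05,"gripper": 255},
    {"wx": 0,"wy": 0,"wz": 0,"x": 0,"y": 0,"z": 0.05,"gripper": 255},
  ],
)

```text
time: 24.65
tool_pos: [0.5765, -0.3149, 0.0373]
orientation: [0.001, 0.715, 0.699, 0.001]
contact_force: [3.0, 0.5, 4.0]
width: 0.133
```

Contact now. Release, rise, and check both rods numerically from a clear stance.

Request:
jog_arm(
  moves=[
    {"wx": 0,"wy": 0,"wz": 0,"x": 0,"y": 0,"z": 0,"gripper": 130},
    {"wx": 0,"wy": 0,"wz": 0,"x": 0,"y": 0,"z": 0,"gripper": 130},
    {"wx": 0,"wy": 0,"wz": 0,"x": 0,"y": 0,"z": 0,"gripper": 130},
    {"wx": 0,"wy": 0,"wz": 0,"x": 0,"y": 0,"z": 0,"gripper": 130},
    {"wx": 0,"wy": 0,"wz": 0,"x": 0,"y": 0,"z": -0.6,"gripper": 130},
    {"wx": 0,"wy": 0,"wz": 0,"x": 0,"y": 0,"z": -1.6,"gripper": 130},
    {"wx": 0,"wy": 0,"wz": 0,"x": 0,"y": 0,"z": -2.8,"gripper": 120},
    {"wx": 0,"wy": 0,"wz": 0,"x": 0,"y": 0,"z": -4,"gripper": 120},
    {"wx": 0,"wy": 0,"wz": 0,"x": 0,"y": 0,"z": -5.2,"gripper": 120},
    {"wx": 0,"wy": 0,"wz": 0,"x": 0,"y": 0,"z": -6.4,"gripper": 120},
    {"wx": 0,"wy": 0,"wz": 0,"x": 0,"y": 0,"z": -7.3,"gripper": 120},
    {"wx": 0,"wy": 0,"wz": 0,"x": 0,"y": 0,"z": -7.3,"gripper": 120},
  ],
)

```text
time: 25.85
tool_pos: [0.577, -0.3159, 0.3355]
orientation: [0.006, 0.715, 0.699, 0.001]
contact_force: [0.3, -0.4, 0.4]
width: 0.527
```

```bash
python3 - <<'E'
from h import *
o=observe();print(o['time'],o['tool_pos'],o['contact_force'],quat().as_matrix().round(4).tolist())
print(rows([.538,.2625,.34],down(14)))
E
```

```text
25.85 [ 0.57700489 -0.3158549   0.33554487] [ 0.29255484 -0.37607059  0.42433777] [[0.0236, 0.9997, 0.0093], [0.9997, -0.0236, -0.0076], [-0.0074, 0.0094, -0.9999]]
(array([14.431, -1.314, -0.231]), array([ 0.096,  0.099, -3.07 ]))
```

Request:
jog_arm(
  moves=[
    {"wx": 0,"wy": 0,"wz": 0,"x": 1.1,"y": -0.1,"z": -0.2,"gripper": 120},
    {"wx": 0,"wy": 0,"wz": 0,"x": 2.3,"y": -0.2,"z": -0.2,"gripper": 120},
    {"wx": 0,"wy": 0,"wz": -0.3,"x": 3.5,"y": -0.3,"z": -0.2,"gripper": 120},
    {"wx": 0,"wy": 0,"wz": -0.6,"x": 4.7,"y": -0.4,"z": -0.2,"gripper": 120},
    {"wx": 0,"wy": 0,"wz": -0.9,"x": 5.9,"y": -0.5,"z": -0.2,"gripper": 120},
    {"wx": 0,"wy": 0,"wz": -1.2,"x": 7.1,"y": -0.6,"z": -0.2,"gripper": 120},
    {"wx": 0,"wy": 0,"wz": -1.5,"x": 8.3,"y": -0.7,"z": -0.2,"gripper": 120},
    {"wx": 0,"wy": 0,"wz": -1.8,"x": 9.5,"y": -0.8,"z": -0.2,"gripper": 120},
    {"wx": 0,"wy": 0,"wz": -2.1,"x": 10.7,"y": -0.9,"z": -0.2,"gripper": 120},
    {"wx": 0,"wy": 0,"wz": -2.4,"x": 11.9,"y": -1,"z": -0.2,"gripper": 120},
    {"wx": 0,"wy": 0,"wz": -2.7,"x": 13.1,"y": -1.1,"z": -0.2,"gripper": 120},
    {"wx": 0,"wy": 0,"wz": -3.0,"x": 14,"y": -1.2,"z": -0.2,"gripper": 120},
  ],
)

```text
time: 27.05
tool_pos: [0.5392, 0.249, 0.3341]
orientation: [-0.001, 0.617, 0.787, -0.001]
contact_force: [1.2, -1.2, 0.2]
width: 0.53
```

```bash
python3 - <<'E'
from rack import *
o=observe();print(o['time'],o['tool_pos'],o['contact_force'])
t=grab('top','t17');s=grab('scene','s17');w=grab('wrist','w17')
for n,F in(('top',[t]),('sc',[s]),('both',[t,s])): p,c=fit(F,[.507,-.288,-.025]);print(n,np.round(p,4),c)
for X in(.4365,.5765):
  for d in(-.3,.24,.3): print('placed',X,d,'scene',proj(s,[X+d*.025,-.289+d,.054]).round(1),'top',proj(t,[X+d*.025,-.289+d,.054]).round(1))
im=cv2.resize(cv2.imread('pics/t17.png')[190:330,260:560],(800,293*140//110),interpolation=3)[:300]
im2=cv2.resize(cv2.imread('pics/s17.png')[130:250,120:320],(480,288),interpolation=3)
b=cv2.resize(cv2.imread('pics/w17.png'),(320,240)); b=np.pad(b,((0,48),(0,0),(0,0)))
cv2.imwrite('pics/m17.png',np.vstack([im,np.hstack([im2,b])]))
E
```

```text
27.05 [0.53922651 0.24903094 0.33407826] [ 1.21282004 -1.15787787  0.21201293]
top [ 0.5092 -0.2885 -0.025 ] -99.96153259277344
sc [ 0.5017 -0.2895 -0.0187] -89.64585876464844
both [ 0.5076 -0.2886 -0.0186] -180.22198486328125
placed 0.4365 -0.3 scene [168.4 157.2] top [531.  289.4]
placed 0.4365 0.24 scene [287.4 208.2] top [308.4 277.5]
placed 0.4365 0.3 scene [304.1 215.4] top [283.7 276.2]
placed 0.5765 -0.3 scene [136.9 172.1] top [528.8 231.9]
placed 0.5765 0.24 scene [257.3 230.9] top [309.5 220.2]
placed 0.5765 0.3 scene [274.6 239.3] top [285.2 218.9]
```

View pics/m17.png

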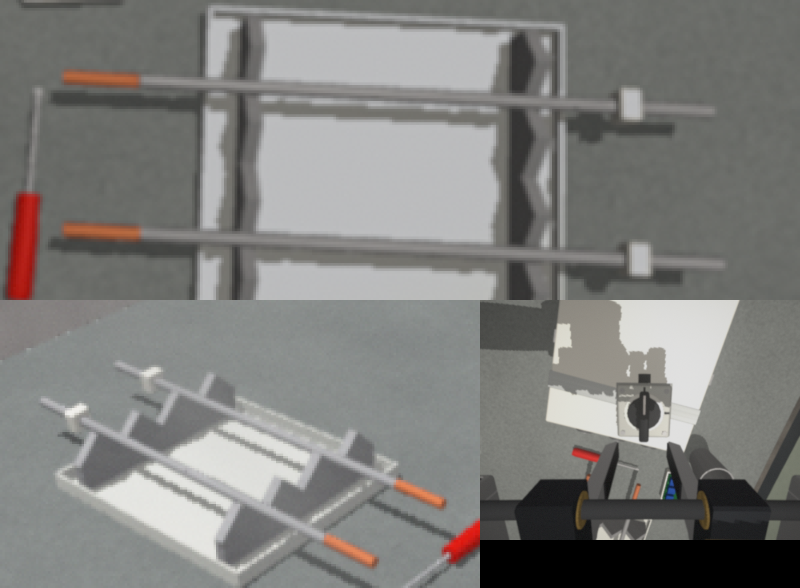

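```bash
python3 - <<'E'
from h import *
w=grab('wrist')
for z in(.262,):
  # bar in w17 (crop x1.75): ends ~ (644,390),(644,442)
  a=atz(w,(644-480)*1.75,(390-300)*1.75,z);b=atz(w,(643-480)*1.75,(442-300)*1.75,z);print(a,b,(a+b)/2,np.linalg.norm(a-b))
print(rows([.538,.2628,.243],down(14)))
E
```

```text
[0.52881975 0.29976605 0.262     ] [0.54540978 0.2271414  0.262     ] [0.53711477 0.26345373 0.262     ] 0.07449542231847958
(array([0.402, 0.056, 2.283]), array([-0.028,  0.006, -0.058]))
```

Request:
jog_arm(
  moves=[
    {"wx": 0,"wy": 0,"wz": 0,"x": 0.4,"y": 0.05,"z": 0,"gripper": 110},
    {"wx": 0,"wy": 0,"wz": 0,"x": 0.4,"y": 0.05,"z": 0,"gripper": 110},
    {"wx": 0,"wy": 0,"wz": 0,"x": 0.4,"y": 0.05,"z": 0.8,"gripper": 110},
    {"wx": 0,"wy": 0,"wz": 0,"x": 0.4,"y": 0.05,"z": 1.6,"gripper": 110},
    {"wx": 0,"wy": 0,"wz": 0,"x": 0.4,"y": 0.05,"z": 2.1,"gripper": 110},
    {"wx": 0,"wy": 0,"wz": 0,"x": 0.4,"y": 0.05,"z": 2.28,"gripper": 110},
    {"wx": 0,"wy": 0,"wz": 0,"x": 0.4,"y": 0.05,"z": 2.28,"gripper": 255},
    {"wx": 0,"wy": 0,"wz": 0,"x": 0.4,"y": 0.05,"z": 2.28,"gripper": 255},
    {"wx": 0,"wy": 0,"wz": 0,"x": 0.4,"y": 0.05,"z": 2.28,"gripper": 255},
    {"wx": 0,"wy": 0,"wz": 0,"x": 0.4,"y": 0.05,"z": 2.28,"gripper": 255},
    {"wx": 0,"wy": 0,"wz": 0,"x": 0.4,"y": 0.05,"z": 2.28,"gripper": 255},
    {"wx": 0,"wy": 0,"wz": 0,"x": 0.4,"y": 0.05,"z": 2.28,"gripper": 255},
  ],
  squeeze=40,
)

```text
time: 28.45
tool_pos: [0.5377, 0.2625, 0.2455]
orientation: [-0.001, 0.618, 0.786, -0.001]
contact_force: [-5.2, -1.3, 4.5]
width: 0.145
```

Request:
jog_arm(
  moves=[
    {"wx": 0,"wy": 0,"wz": 1.5,"x": 0,"y": 0,"z": 0,"gripper": 255},
    {"wx": 0,"wy": 0,"wz": 3,"x": 0,"y": 0,"z": 0,"gripper": 255},
    {"wx": 0,"wy": 0,"wz": 4.5,"x": 0,"y": 0,"z": 0,"gripper": 255},
    {"wx": 0,"wy": 0,"wz": 6,"x": 0,"y": 0,"z": 0,"gripper": 255},
    {"wx": 0,"wy": 0,"wz": 7.5,"x": 0,"y": 0,"z": 0,"gripper": 255},
    {"wx": 0,"wy": 0,"wz": 9,"x": 0,"y": 0,"z": 0,"gripper": 255},
  ],
)

```text
time: 29.05
tool_pos: [0.5371, 0.2626, 0.2455]
orientation: [-0.001, 0.873, 0.488, -0.002]
contact_force: [-6.0, -1.2, 5.3]
width: 0.146
```

Request:
jog_arm(
  moves=[
    {"wx": 0,"wy": 0,"wz": 1.5,"x": 0,"y": 0,"z": 0,"gripper": 255},
    {"wx": 0,"wy": 0,"wz": 3,"x": 0,"y": 0,"z": 0,"gripper": 255},
    {"wx": 0,"wy": 0,"wz": 4.5,"x": 0,"y": 0,"z": 0,"gripper": 255},
    {"wx": 0,"wy": 0,"wz": 6,"x": 0,"y": 0,"z": 0,"gripper": 255},
    {"wx": 0,"wy": 0,"wz": 7.5,"x": 0,"y": 0,"z": 0,"gripper": 255},
    {"wx": 0,"wy": 0,"wz": 8.9,"x": 0,"y": 0,"z": 0,"gripper": 255},
    {"wx": 0,"wy": 0,"wz": 8.9,"x": 0,"y": 0,"z": 0,"gripper": 255},
  ],
)

```text
time: 29.75
tool_pos: [0.5368, 0.263, 0.2455]
orientation: [-0.0, 0.992, 0.122, -0.002]
contact_force: [-8.0, -0.3, 5.5]
width: 0.146
```

Request:
jog_arm(
  moves=[
    {"wx": 0,"wy": 0,"wz": 0,"x": 0,"y": 0,"z": 0,"gripper": 110},
    {"wx": 0,"wy": 0,"wz": 0,"x": 0,"y": 0,"z": 0,"gripper": 110},
    {"wx": 0,"wy": 0,"wz": 0,"x": 0,"y": 0,"z": 0,"gripper": 110},
    {"wx": 0,"wy": 0,"wz": 0,"x": 0,"y": 0,"z": 0,"gripper": 110},
    {"wx": 0,"wy": 0,"wz": 0,"x": 0,"y": 0,"z": -0.8,"gripper": 110},
    {"wx": 0,"wy": 0,"wz": 0,"x": 0,"y": 0,"z": -1.8,"gripper": 110},
    {"wx": 0,"wy": 0,"wz": 0,"x": 0,"y": 0,"z": -2.8,"gripper": 110},
    {"wx": 0,"wy": 0,"wz": 0,"x": 0,"y": 0,"z": -3.8,"gripper": 110},
    {"wx": 0,"wy": 0,"wz": 0,"x": 0,"y": 0,"z": -3.8,"gripper": 110},
  ],
)

```text
time: 30.65
tool_pos: [0.5406, 0.2632, 0.4043]
orientation: [-0.001, 0.992, 0.123, 0.006]
contact_force: [-0.5, 0.7, 0.2]
width: 0.575
```

```bash
python3 - <<'E'
from rack import *
o=observe();print(o['time'],o['tool_pos'],o['contact_force'])
w=grab('wrist','w18');t=grab('top','t18');s=grab('scene','s18')
# bar angle: dark blob around the isolator in wrist picture
c=proj(w,[.5375,.263,.262]);print('centre px',c)
g=w['color'].astype(int).sum(2)
x,y=c.round().astype(int); x0,y0=max(x-40,0),max(y-40,0)
m=g[y0:y+40:2,x0:x+40]<190
print('\n'.join(''.join('#' if q else '.' for q in r) for r in m))
old=cv2.imread('pics/s17.png').astype(int);new=s['color'][:,:,::-1].astype(int)
print('rack region scene change',np.abs(old-new)[130:260,130:330].max(2).__gt__(40).sum())
old=cv2.imread('pics/t17.png').astype(int);new=t['color'][:,:,::-1].astype(int)
print('rack region top change',np.abs(old-new)[185:330,265:560].max(2).__gt__(40).sum())
E
```

```text
30.65 [0.54062277 0.26316885 0.40430468] [-0.45635844  0.70423471  0.17297294]
centre px [283.83461774 206.09094811]
................................................................................
................................................................................
....................................########....................................
...................................####..####...................................
...................................##.......#...................................
...................................##...........................................
.................................####........#..................................
.............................########........####...............................
...........................##########........#####..............................
.........................############.......#########...........................
.......................##############.......#########.##........................
.....................################.......##############......................
...........
[... 1608 characters left out ...]

..................................###########...................................
..................................###########...................................
..................................##########....................................
..................................#########.....................................
................................................................................
................................................................................
................................................................................
................................................................................
rack region scene change 0
rack region top change 0
```

```bash
python3 -c "
from cell import hand_in
print(hand_in())"
```

```text
the job is handed in; nothing more can be done
None
```

The job is handed in. Both rods in the cold box are on the drying rack, and the blower is back on, switched only after both rods were in place. It took about 31 s of the 210 s allowed.

- **Order:** I turned the isolator off first. I then drew the near rod and the far rod, regripping each near its balance point while the tube still supported it. The middle tube showed no rod.
- **Rods:** They lie in the two outer notch pairs. The last overhead and scene pictures show each in the same notch of both rails, centred and parallel to the rack, with their ends within about a pixel or two of the predicted positions.
- **Isolator:** The last wrist picture shows the handle back at its starting angle, which I took to be on from the task order and the direction of turn. The gripper was well clear of it at hand-in.
- **Rest of the scene:** I saw no sign that the rack shifted or the grip slackened, and the overhead and scene views of the rack area were unchanged while the isolator was turned. I did not deliberately touch the board, cup or screwdriver, but I did not re-measure their positions at the end.
- **Disagreements:**
  - My first height for the isolator was 30 mm too high; I corrected it before touching it.
  - The top and scene cameras differed by 5–8 mm on the rack's x position. I used the mean, and the V notches took up the difference.

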